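# Present the notched glass plate, label up

## Task

Two glass plates stand on edge in two grey stands; one has a small notch cut out of one corner, which marks its frosted end with the label. Take the notched plate gently (never squeeze it with more than about 40 N) by its clear part, keeping the fingers off the frosted end, lift it out of its stand, and turn it so that the label side faces up, leaning 45 degrees or flatter, with the frosted end over the middle of the black mat and at least 10 cm above it, where the ceiling camera reads it. Finish still holding it there, and leave the plain plate and everything else where it stands.

Things in the scene. Friction and masses are not known exactly. Their poses are not given: they have to be found in the camera images.
- plate_mid (a point): centre of the notched plate: pale green glass, 120 mm long, 55 mm high as it stands on a long edge, 8 mm thick, 0.12 kg, lower edge 10 mm above the worktop. x runs along it towards the notched, frosted end, z to its upper long edge (up at the start), y through its thickness; the label side is the -y face. Clear, to be gripped across the thickness, from x = -60 to +24 mm
- plate_frost: frosted end of the notched plate, its last 36 mm, x = +24 to +60 mm of plate_mid; origin at its centre, 42 mm along x from plate_mid, same axes. Notch: a 12 x 12 mm square missing from its upper outer corner. Seen from the label side with the notch at the top, the notch is at the right. Frosted white on the label side only
- label_side (a point): middle of the frosted end on the label side, where a paper label with a bar code and an orange stripe sits; its z axis points straight out of the label side, so it must finally point up; x runs to the notched end as for plate_mid
- plain_plate: the other glass plate, same glass and size (120 x 8 x 55 mm) but with no notch, frosting or label; stands likewise in the other stand, to be left alone; origin at the middle of its lower edge, x along its length, z up
- stand_a: grey stand of the notched plate, fixed; base 74 x 46 x 10 mm, four prongs up to 30 mm above the worktop, at 26 to 34 mm either side of its middle along x, form a 9.5 mm slot along x that holds the plate loosely upright, middle over middle. Between the prongs nothing rises above the 10 mm base. Origin under its centre, on the worktop
- stand_b: the same kind of stand, fixed; it carries the plain plate
- mat: black square reading mat, 120 x 120 x 3 mm, flat on the worktop, with white corner marks and a white centre cross; fixed; origin at the centre of its underside
- dish: shallow round plastic dish, 69 mm across, 14 mm high; bystander; origin under its centre
- weight: small steel weight with a knob, 39 mm across, 34 mm high; bystander; origin under its centre
- cup: open steel cup, 68 mm across, 49 mm high; bystander; origin under its centre
- magnifier: black folding magnifier, 37 x 33 x 43 mm; bystander; origin under its centre

How it is judged:
By the outcome, as a careful person would: the job done as asked, in the order asked, and still so for the second after the job is handed in, while the arm keeps its last pose, push and grip.
It also fails if it takes over 38 s, if anything falls off the work surface, if the arm or the gripper's body presses on something with over 40 N, if the wrist force passes 120 N, or if a joint passes its speed limit or range.

## Robot

A 6-joint arm with a two-finger parallel gripper is mounted at the origin on a cart in front of the work surface, level with it; the furniture and walls round the work are solid. World frame = base frame: x ahead of the robot, y to its left, z up, the work surface at z = 0. Lengths are in m, angles in degrees, forces in N, time in s.
With the tool pointing down it reaches from about 0.4 to 0.825 m from the base axis. Payload 7 kg.
Tool frame: the origin (TCP) lies between the finger pads; the fingertips stand 19 mm ahead of it and the grasp point (between the pads) is the TCP; x points along the fingers, y is the direction in which the jaws open and shut, and the axes are right-handed (so a half turn about x gives the same grasp; the last joint's range is limited). The gripper opens to 88 mm and grips with 3 to 60 N. Pads are 19 mm wide; open, the fingers measure 130 mm over their backs; the gripper's body (78 mm by 193 mm) begins 47 mm behind the grasp point.
Start: joints at [82.282, 20.546, 0.682, 0, -70.136, -16.507], TCP at [0.277, 0.616, 0.246] pointing down, gripper open.
Joint ranges: [-176.03, 176.03], [-82.01, 121.73], [-58.28, 71.71], [-173.87, 95.51], [-174.79, -0.11], [-173.66, 173.66]. Speed limits (degrees/s): [136.94, 136.94, 172.46, 180, 180, 180].

## Interface

Orientations are given as [roll, pitch, yaw] about the fixed x, y, z axes, in that order (R = Rz(yaw) Ry(pitch) Rx(roll)).
In Python, from plant import * gives the robot as it stands.
- The arm moves only by the tool step_arm, never from a script. Its argument "steps" is a list of rows, each a list of 2 entries, a list of its own where there are three numbers: the shift along the tool's x, y, z in units of 0.02 m (1.0 is 0.02 m), then the turn about the tool's x in units of 6 degrees (1.0 is 6 degrees). A call has 1 to 20 rows; each row shifts and turns the commanded pose from where the row before left it, along the tool's axes as they then stand; what a row does not reach is not made up. A row lasts 1/12 s, in which the tool goes at most 41.7 mm and 7.16 degrees, less where a joint would pass 70% of its speed; a pose out of reach is approached as far as the arm can. A call with a number of a shift or a turn outside -1 to 1 is refused whole. A call with a gripper value outside its range is refused whole. "fingers" is the closure, from 0 (fully open) to 1 (shut), set as the call begins (left out, the last holds). The fingers move at their own pace and stop on an object; "grip_force" is the grip in N (left out, the last holds). Time passes only in rows, so rows that do not move let the fingers close. It gives the time, the measured TCP pose, the force and the opening at its end, in the units of the state.
- get_state(): the state, without advancing time (a new reading comes with each control period).
- capture(name): name is "scene" or "top" or "wrist"; returns the picture (480x640x3 uint8, blue, green, red); there is no depth.
- camera_model(name): a dict with "intrinsics" (3x3 intrinsics, pixels), "dist_coeffs" ([k1, k2, p1, p2, k3] as OpenCV has them; the pictures are not rectified), "rvec" (rotation vector, rad) and "tvec" (3), from world to camera coordinates, as OpenCV has them. Camera axes: x right, y down, z forward; pixel columns grow to the right and rows downward; lengths in m; the calibration is good to about 2 mm. A picture is of the moment at which its call begins: read the wrist's pose just before it. camera_model takes no time and is no camera call; for the wrist camera it gives the pose at the moment of the call.
- close_job(): hands the job in, once; it reports no verdict.
The state is a dict: "time_s": time; "joints": joint angles; "qd": joint speeds; "joint_torque": joint torques, N m; "tcp_pos": TCP position; "eef_rot": TCP orientation; "contact_force": force on the tool from outside, world axes, zero at the start; "moment": the same for the moment, N m; "gripper_width": finger opening in m.
Only numpy, scipy, OpenCV 4.12 (cv2) and the standard library are available. Lean on these libraries where they do the work, as an engineer would, in place of code of your own. Each camera call takes 0.05 s, during which the arm holds its last target.

## Working session

There is one attempt and no reset: what is moved stays moved. The work goes in short steps, Python scripts to look and compute and a tool call to move; the robot and the scene stay as the last step left them, time stands still between calls to the robot, and variables do not carry over. Pictures are saved under pics/ and viewed, and the job is handed in when it is done.

Besides the shell and the picture viewer there is one more tool, called after ">>>" in YAML: its name, and indented under it one key for each argument. step_arm: Moves the arm, as the interface text tells. Its arguments: {"type":"object","properties":{"steps":{"type":"array","items":{"type":"array"}},"fingers":{"type":"number"},"grip_force":{"type":"number"}},"required":["steps"]}

```bash
ls; mkdir -p pics; python3 - <<'E'
from plant import *
import cv2
s=get_state();print({k:s[k] for k in('time_s','tcp_pos','eef_rot','gripper_width','contact_force')})
for n in("scene","top","wrist"):
    m=camera_model(n);print(n,m)
    cv2.imwrite(f"pics/{n}0.png",capture(n))
E
```

```text
pics
{'time_s': 0.0, 'tcp_pos': array([0.27675856, 0.6151361 , 0.2446258 ]), 'eef_rot': array([  94.14038007,   89.90444579, -110.08753038]), 'gripper_width': 0.08740050167354735, 'contact_force': array([ 0.83801832, -0.33495882, -0.37384401])}
scene {'intrinsics': array([[457.12187422,   0.        , 316.34501125],
       [  0.        , 457.12187422, 239.25515033],
       [  0.        ,   0.        ,   1.        ]]), 'dist_coeffs': array([-0.09140702,  0.        ,  0.        ,  0.        ,  0.        ]), 'rvec': array([ 1.99652996, -0.4724108 ,  0.30136251]), 'tvec': array([-0.48340135,  0.19301367,  0.98852165])}
top {'intrinsics': array([[537.22577455,   0.        , 316.06534096],
       [  0.        , 537.22577455, 244.01205771],
       [  0.        ,   0.        ,   1.        ]]), 'dist_coeffs': array([-0.05912829,  0.        ,  0.        ,  0.        ,  0.        ]), 'rvec': array([ 2.14214171, -2.17406836,  0.15762707]), 'tvec': array([0.08276481, 0.59386603, 1.19537187])}
wrist {'intrinsics': array([[404.74492878,   0.        , 319.7660085 ],
       [  0.        , 404.74492878, 235.77099407],
       [  0.        ,   0.        ,   1.        ]]), 'dist_coeffs': array([-0.07352878,  0.        ,  0.        ,  0.        ,  0.        ]), 'rvec': array([-1.59977765,  2.47464983,  0.38749978]), 'tvec': array([ 0.67527638, -0.03874948,  0.39220131])}
```

View pics/scene0.png

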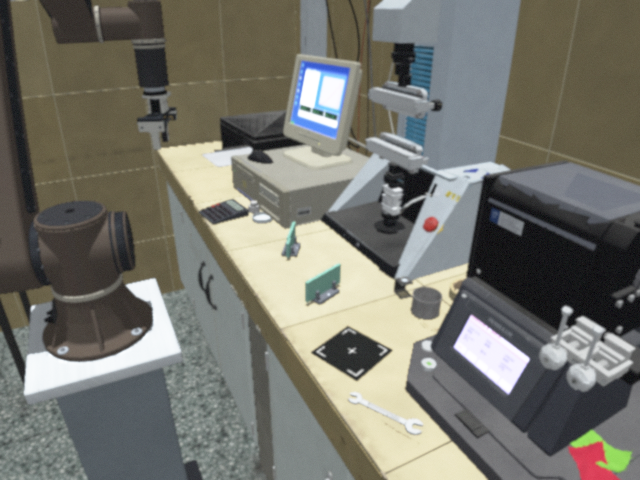

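View pics/top0.png

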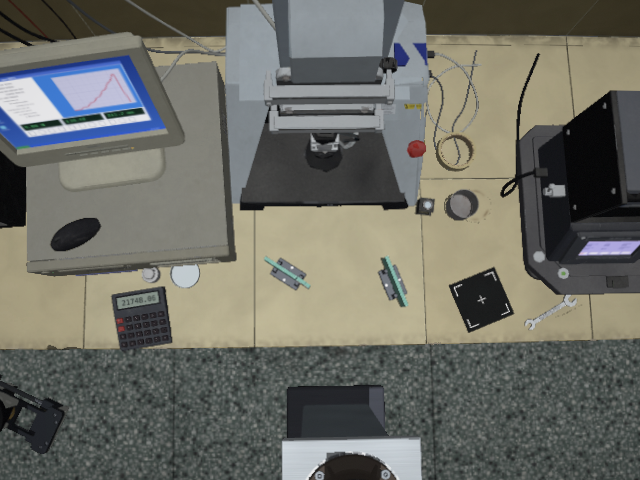

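View pics/wrist0.png

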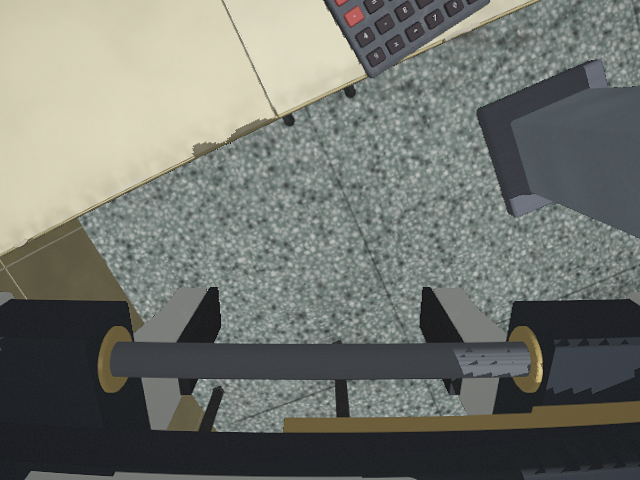

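```bash
cat > h.py <<'E'
from plant import *
import cv2, numpy as np
def ray(n,uv,m=None):
    m=m or camera_model(n)
    p=cv2.undistortPoints(np.array(uv,float).reshape(-1,1,2),m["intrinsics"],m["dist_coeffs"]).reshape(-1,2)
    R=cv2.Rodrigues(m["rvec"])[0]; c=-R.T@m["tvec"]
    d=np.c_[p,np.ones(len(p))]@R
    return c,d
def onz(n,uv,z,m=None):
    c,d=ray(n,uv,m); return c+d*((z-c[2])/d[:,2])[:,None]
E
python3 - <<'E'
from h import *
t=cv2.imread("pics/top0.png");s=cv2.imread("pics/scene0.png")
cv2.imwrite("pics/z1.png",cv2.resize(t[240:340,240:530],None,fx=2.7,fy=2.7*1,interpolation=cv2.INTER_CUBIC))
cv2.imwrite("pics/z2.png",cv2.resize(s[210:310,270:370],None,fx=6,fy=6,interpolation=cv2.INTER_CUBIC))
# mat centre
hsv=cv2.cvtColor(t,cv2.COLOR_BGR2HSV)
mk=(t.max(2)<60).astype(np.uint8); 
sub=np.zeros_like(mk); sub[255:340,440:520]=mk[255:340,440:520]
cs=cv2.findContours(sub,cv2.RETR_EXTERNAL,cv2.CHAIN_APPROX_NONE)[0]
c=max(cs,key=cv2.contourArea); r=cv2.minAreaRect(c); print(r); 
b=cv2.boxPoints(r); P=onz("top",b,.003); print(P, P.mean(0), np.linalg.norm(np.diff(P,axis=0),axis=1))
# green plates
g=((hsv[...,0]>65)&(hsv[...,0]<95)&(hsv[...,1]>50)).astype(np.uint8); g[:, :240]=0; g[:235]=0;g[320:]=0;g[:,430:]=0
for c in cv2.findContours(g,cv2.RETR_EXTERNAL,cv2.CHAIN_APPROX_NONE)[0]:
    if cv2.contourArea(c)>30:
        r=cv2.minAreaRect(c);print(r,cv2.boxPoints(r).tolist())
E
```

```text
((480.7845153808594, 299.1637878417969), (51.078208923339844, 49.371219635009766), 66.80140686035156)
[[ 0.4970406  -0.23612157  0.003     ]
 [ 0.54130232 -0.34740123  0.003     ]
 [ 0.42951314 -0.38939751  0.003     ]
 [ 0.38658257 -0.27872238  0.003     ]] [ 0.46360966 -0.31291067  0.003     ] [0.11975919 0.11941737 0.11870981]
((394.54437255859375, 281.39349365234375), (52.38029479980469, 7.234246253967285), 67.61986541748047) [[381.2278137207031, 258.5532531738281], [387.9171447753906, 255.79881286621094], [407.8609313964844, 304.2337341308594], [401.1716003417969, 306.9881591796875]]
((286.75482177734375, 271.8830871582031), (52.69249725341797, 4.447192192077637), 32.61924362182617) [[263.365478515625, 259.55389404296875], [265.76275634765625, 255.8081817626953], [310.1441650390625, 284.2122802734375], [307.74688720703125, 287.9580078125]]
```

View pics/z1.png

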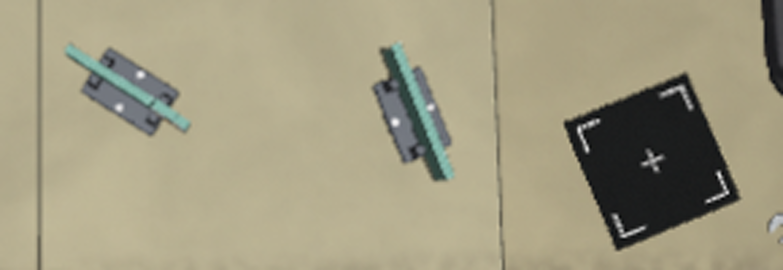

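View pics/z2.png

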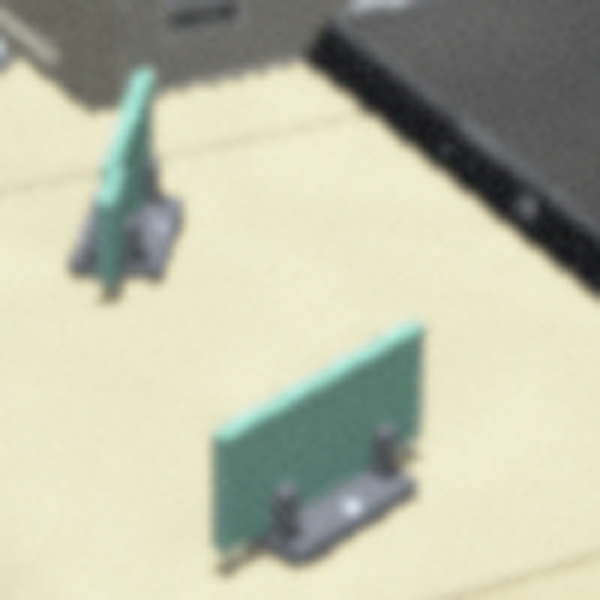

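```bash
cat >> h.py <<'E'
from scipy.spatial.transform import Rotation as Ro
def tool(s=None):
    s=s or get_state(); return np.array(s["tcp_pos"]),Ro.from_euler('xyz',s["eef_rot"],degrees=True).as_matrix()
E
python3 - <<'E'
from h import *
p,R=tool();print(R.round(3))
A=onz("top",[[264.6,257.7],[309,286.1]],.065);print(A,A.mean(0),np.linalg.norm(A[1]-A[0]))
B=onz("top",[[384.6,257.2],[404.5,305.6]],.065);print(B,B.mean(0),np.linalg.norm(B[1]-B[0]))
d=A[1]-A[0];print(np.degrees(np.arctan2(d[1],d[0])))
# edge of table
print(onz("top",[[300,347],[100,346]],0))
t=cv2.imread("pics/top0.png")
cv2.imwrite("pics/z3.png",cv2.resize(t[245:300,255:320],None,fx=9,fy=9,interpolation=cv2.INTER_CUBIC))
cv2.imwrite("pics/z4.png",cv2.resize(t[245:315,365:420],None,fx=8,fy=8,interpolation=cv2.INTER_CUBIC))
E
```

```text
[[-0.    -0.41  -0.912]
 [-0.001 -0.912  0.41 ]
 [-1.     0.001 -0.   ]]
[[0.56224134 0.19012047 0.065     ]
 [0.49724195 0.09152378 0.065     ]] [0.52974164 0.14082213 0.065     ] 0.11809414956827635
[[ 0.55950176 -0.07925981  0.065     ]
 [ 0.45056709 -0.12028327  0.065     ]] [ 0.50503443 -0.09977154  0.065     ] 0.11640311549751314
-123.39467485770376
[[0.36012456 0.11439775 0.        ]
 [0.36766587 0.58045328 0.        ]]
```

View pics/z3.png

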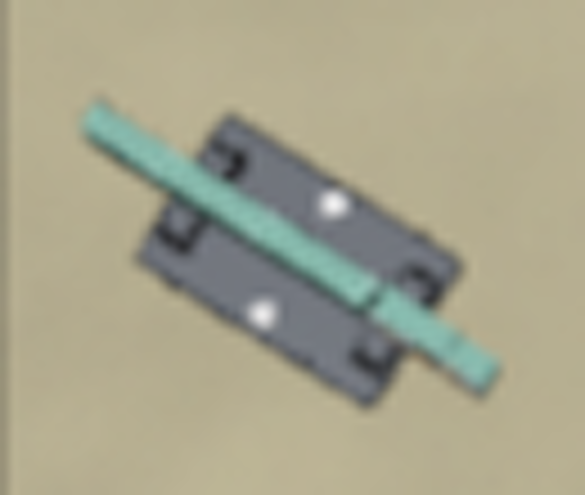

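View pics/z4.png

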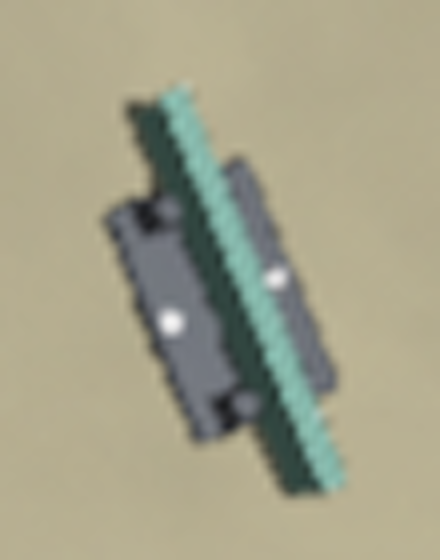

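>>> step_arm:
  steps:
    - [[0, 1, 0], 0]
    - [[0, 1, 0], 0]
    - [[0, 1, 0], 0]
    - [[0, 1, 0], 0]
    - [[0, 1, 0], 0]
    - [[0, 1, 0], 0]
    - [[0, 1, 0], 0]
    - [[0, 1, 0], 0]
    - [[0, 1, 0], 0]
    - [[0, 1, 0], 0]
    - [[0, 1, 0], 0]
    - [[0, 1, 0], 0]
    - [[0, 1, 0], 0]
    - [[0, 1, 0], 0]
    - [[0, 1, 0], 0]
    - [[0, 1, 0], 0]

```text
time_s: 1.48
tcp_pos: [0.1454, 0.3226, 0.2453]
eef_rot: [95.3, 90.0, -108.9]
contact_force: [-0.8, -0.3, 1.2]
gripper_width: 0.0877
```

```bash
python3 -c "
from h import *
s=get_state();print(s['time_s'],s['joints'],s['tcp_pos'],np.hypot(*s['tcp_pos'][:2]));print(tool(s)[1].round(3))"
```

```text
1.4833 [ 9.85430299e+01 -1.23667654e+01 -3.54897118e+01 -8.40038854e-03
 -6.68919248e+01 -3.27834787e+01] [0.14544339 0.32259344 0.24531578] 0.35386481736457304
[[-0.    -0.411 -0.912]
 [-0.    -0.912  0.411]
 [-1.     0.    -0.   ]]
```

>>> step_arm:
  steps:
    - [[-1, 0, -1], 0]
    - [[-1, 0, -1], 0]
    - [[-1, 0, -1], 0]
    - [[-1, 0, -1], 0]
    - [[-1, 0, -1], 0]
    - [[-1, 0, -1], 0]
    - [[-1, 0, -1], 0]
    - [[-1, 0, -1], 0]
    - [[-1, 0, -1], 0]
    - [[-1, 0, -1], 0]
    - [[-1, 0, 0], 0]
    - [[-1, 0, 0], 0]
    - [[-1, 0, 0], 0]
    - [[-1, 0, 0], 0]
    - [[-1, 0, 0], 0]
    - [[-1, 0, 0], 0]
    - [[-1, 0, 0], 0]
    - [[-1, 0, 0], 0]
    - [[-1, 0, 0], 0]
    - [[-1, 0, 0], 0]

```text
time_s: 3.15
tcp_pos: [0.3279, 0.2413, 0.6465]
eef_rot: [-40.0, 90.0, 115.8]
contact_force: [0.5, 0.8, -0.6]
gripper_width: 0.0873
```

```bash
python3 -c "
from h import *
s=get_state();print(s['time_s'],s['joints'].round(2),s['tcp_pos'],np.hypot(*s['tcp_pos'][:2]));print(tool(s)[1].round(3))
m=camera_model('top');print(ray('top',[[320,240]])[0])"
```

```text
3.15 [ 6.4460e+01 -5.2800e+00  2.1340e+01 -1.0000e-02 -1.1661e+02  1.3200e+00] [0.32788024 0.24134927 0.64649221] 0.40713010583098497
[[-0.    -0.41  -0.912]
 [ 0.    -0.912  0.41 ]
 [-1.    -0.     0.   ]]
[0.43099675 0.09057104 1.262727  ]
```

>>> step_arm:
  steps:
    - [[-1, 0, 0], 0]
    - [[-1, 0, 0], 0]
    - [[-1, 0, 0], 0]
    - [[-1, 0, 0], 0]
    - [[-1, 0, 0], 0]
    - [[-1, 0, 0], 0]
    - [[-1, 0, 0], 0]
    - [[-1, 0, 0], 0]
    - [[-1, 0, 0], 0]
    - [[-1, 0, 0], 0]
    - [[-1, 0, 0], 0]
    - [[-1, 0, 0], 0]
    - [[-1, 0, 0], 0]
    - [[-1, 0, 0], 0]

```text
time_s: 4.32
tcp_pos: [0.3016, 0.2216, 0.8498]
eef_rot: [-135.2, 87.4, 20.6]
contact_force: [-0.5, -0.0, 1.3]
gripper_width: 0.0875
```

```bash
python3 -c "
from h import *
s=get_state();print(s['time_s'],s['joints'].round(2),s['tcp_pos'],np.hypot(*s['tcp_pos'][:2]));print(tool(s)[1].round(3))"
```

```text
4.3167 [ 6.9250e+01  9.4800e+00  7.1710e+01  3.9300e+00 -1.5047e+02 -4.0000e-02] [0.30159273 0.22164394 0.84983495] 0.3742782532819616
[[ 0.042 -0.41  -0.911]
 [ 0.016 -0.912  0.411]
 [-0.999 -0.032 -0.032]]
```

>>> step_arm:
  steps:
    - [[-1, -0.8, -0.5], 0]
    - [[-1, -0.8, -0.5], 0]
    - [[-1, -0.8, -0.5], 0]
    - [[-1, -0.8, -0.5], 0]
    - [[-1, -0.8, -0.5], 0]
    - [[-1, -0.8, -0.5], 0]

```text
time_s: 4.82
tcp_pos: [0.3474, 0.2543, 0.8431]
eef_rot: [-139.2, 83.2, 16.6]
contact_force: [-0.4, 0.6, 0.6]
gripper_width: 0.0872
```

```bash
python3 -c "
from h import *
s=get_state();print(s['time_s'],s['joints'].round(2),s['tcp_pos'],np.hypot(*s['tcp_pos'][:2]));print(tool(s)[1].round(3))"
```

```text
4.8167 [  67.26   12.49   71.64    9.03 -144.51    6.08] [0.34744498 0.25431254 0.84307101] 0.430572736980553
[[ 0.113 -0.406 -0.907]
 [ 0.034 -0.911  0.412]
 [-0.993 -0.077 -0.089]]
```

```bash
cat > kin.py <<'E'
import numpy as np
from scipy.optimize import least_squares
from scipy.spatial.transform import Rotation as Ro
def rot(ax,d): return Ro.from_rotvec(np.radians(d)*np.array(ax,float)).as_matrix()
X,Y,Z=[1,0,0],[0,1,0],[0,0,1]
LO=np.array([-176.03,-82.01,-58.28,-173.87,-174.79,-173.66]);HI=np.array([176.03,121.73,71.71,95.51,-.11,173.66])
# params: h,off,L2,L3,Lt ,a, l4 offset
def fk(q,P):
    h,off,L2,L3,Lt,e=P
    A=rot(Z,q[0]); p=A@np.array([0,-off,h])
    A=A@rot(Y,q[1]); p=p+A@np.array([0,0,L2])
    A=A@rot(Y,-q[2]); p=p+A@np.array([L3,0,e])
    A=A@rot(X,S4*q[3])@rot(Y,-q[4]); p=p+A@np.array([Lt,0,0])
    A=A@rot(X,S6*q[5])@R0
    return p,A
S4=1;S6=-1;R0=rot(X,90)
E
python3 - <<'E'
import kin;from kin import *
D=[([82.282,20.546,.682,0,-70.136,-16.507],[.27676,.61514,.24463],[94.14038,89.90444,-110.08753]),
([98.543,-12.3668,-35.4897,-.0084,-66.8919,-32.78348],[.14544,.32259,.24532],[95.3,90,-108.9]),
([64.46,-5.28,21.34,-.01,-116.61,1.32],[.32788,.24135,.64649],[-40,90,115.8]),
([69.25,9.48,71.71,3.93,-150.47,-.04],[.30159,.22164,.84983],[-135.2,87.4,20.6]),
([67.26,12.49,71.64,9.03,-144.51,6.08],[.34744,.25431,.84307],[-139.2,83.2,16.6])]
for s4 in(1,-1):
  for s6 in(1,-1):
    kin.S4,kin.S6=s4,s6
    r=least_squares(lambda P:np.concatenate([fk(q,P)[0]-p for q,p,_ in D]),[.2,.19,.6,.46,.35,0])
    err=[np.degrees(Ro.from_matrix(fk(q,r.x)[1].T@Ro.from_euler('xyz',e,degrees=True).as_matrix()).as_rotvec()).round(1).tolist() for q,p,e in D]
    print(s4,s6,r.x.round(4),(np.abs(r.fun).max()*1e3).round(2),err)
E
```

```text
1 1 [-0.4159  0.1936  0.6084  0.4668 -0.2618 -0.0114] 10.15 [[-147.0, 0.1, 0.0], [-114.5, -0.0, 0.0], [177.3, -0.0, -0.0], [-173.0, -0.0, -5.9], [-176.7, -0.0, -16.2]]
1 -1 [-0.4159  0.1936  0.6084  0.4668 -0.2618 -0.0114] 10.15 [[-180.0, 0.1, -0.0], [180.0, 0.0, -0.0], [180.0, -0.0, -0.0], [-173.1, -0.0, -5.9], [-164.6, 1.6, -15.1]]
-1 1 [0.0897 0.1943 0.5861 0.4662 0.236  0.0064] 12.03 [[-147.0, 0.1, 0.0], [-114.5, -0.0, -0.0], [177.3, -0.0, 0.0], [-180.0, -0.0, -0.0], [167.8, 0.0, 0.0]]
-1 -1 [0.0897 0.1943 0.5861 0.4662 0.236  0.0064] 12.03 [[-180.0, 0.1, -0.0], [180.0, 0.0, -0.0], [180.0, -0.0, 0.0], [180.0, 0.0, 0.0], [180.0, 0.0, 0.0]]
```

```bash
cat > kin.py <<'E'
import numpy as np
from scipy.optimize import least_squares
from scipy.spatial.transform import Rotation as Ro
def rot(ax,d): return Ro.from_rotvec(np.radians(d)*np.array(ax,float)).as_matrix()
X,Y,Z=[1,0,0],[0,1,0],[0,0,1]
LO=np.array([-176.03,-82.01,-58.28,-173.87,-174.79,-173.66]);HI=np.array([176.03,121.73,71.71,95.51,-.11,173.66])
P0=[.1,.19,.6,.46,.236,0,0]
def fk(q,P=None):
    P=PF if P is None else P
    h,off,L2,L3,Lt,w,e=P
    A=rot(Z,q[0]); p=A@np.array([0,-off,h])
    A=A@rot(Y,q[1]); p=p+A@np.array([0,0,L2])
    A=A@rot(Y,-q[2]); p=p+A@np.array([L3,0,0])
    A=A@rot(X,-q[3]); p=p+A@np.array([0,w,e])
    A=A@rot(Y,-q[4]); p=p+A@np.array([Lt,0,0])
    A=A@rot(X,-q[5]-90)
    return p,A
D=[([82.282,20.546,.682,0,-70.136,-16.507],[.27676,.61514,.24463],[94.14038,89.90444,-110.08753]),
([98.543,-12.3668,-35.4897,-.0084,-66.8919,-32.78348],[.14544,.32259,.24532],[95.3,90,-108.9]),
([64.46,-5.28,21.34,-.01,-116.61,1.32],[.32788,.24135,.64649],[-40,90,115.8]),
([69.25,9.48,71.71,3.93,-150.47,-.04],[.30159,.22164,.84983],[-135.2,87.4,20.6]),
([67.26,12.49,71.64,9.03,-144.51,6.08],[.34744,.25431,.84307],[-139.2,83.2,16.6])]
def fit(D=D): return least_squares(lambda P:np.concatenate([np.concatenate([fk(q,P)[0]-p for q,p,_ in D]),1e-3*(P-P0)]),P0)
PF=np.array(fit().x)
E
python3 - <<'E'
from kin import *
r=fit();print(r.x.round(4),(r.fun[:15].reshape(-1,3)*1e3).round(1))
for q,p,e in D: print(np.degrees(Ro.from_matrix(fk(q)[1].T@Ro.from_euler('xyz',e,degrees=True).as_matrix()).as_rotvec()).round(1))
E
```

```text
[ 1.998e-01 -1.800e-03  6.011e-01  4.636e-01  3.596e-01 -1.935e-01
 -3.000e-04] [[ 0.1  0.1  0.7]
 [-0.  -0.  -0.3]
 [ 0.   0.2 -0.3]
 [ 0.   0.1 -0.1]
 [ 0.  -0.1 -0. ]]
[0.  0.  0.1]
[-0. -0. -0.]
[-0.  0.  0.]
[-0.  0. -0.]
[-0.  0. -0.]
```

```bash
cat > sim.py <<'E'
from kin import *
def step(q,T,w,dq=8):
    p0,R0=T
    f=lambda x:np.concatenate([fk(x)[0]-p0, w*Ro.from_matrix(fk(x)[1]@R0.T).as_rotvec()])
    lo=np.maximum(LO,q-np.array([136.94,136.94,172.46,180,180,180])*.7/12);hi=np.minimum(HI,q+np.array([136.94,136.94,172.46,180,180,180])*.7/12)
    q=np.clip(q,lo+1e-6,hi-1e-6)
    return least_squares(f,q,bounds=(lo,hi),x_scale=1.,xtol=1e-10,ftol=1e-10).x
def run(q,rows,w,rebase=True):
    q=np.array(q,float); T=fk(q)
    for sh,tu in rows:
        b=fk(q) if rebase else T
        T=(b[0]+b[1]@(np.array(sh)*.02), b[1]@rot(X,6*tu)); q=step(q,T,w)
    return q
def tilt(R): 
    x=R[:,0]; return np.degrees(np.arccos(-x[2])).round(2), np.degrees(np.arctan2(x[1],x[0])).round(1)
E
python3 - <<'E'
from sim import *
for q,p,e in D[3:]: print(p,tilt(fk(q)[1]))
for rb in(True,False):
  for w in(.03,.1,.2,.3,.5,1):
    q=run(D[2][0],[([-1,0,0],0)]*14,w,rb);p,R=fk(q);q2=run(D[3][0],[([-1,-.8,-.5],0)]*6,w,rb);p2,R2=fk(q2)
    print(rb,w,p.round(3),tilt(R),q.round(1),'|',p2.round(3),tilt(R2),q2.round(1))
E
```

```text
[0.30159, 0.22164, 0.84983] (np.float64(2.58), np.float64(20.6))
[0.34744, 0.25431, 0.84307] (np.float64(6.77), np.float64(16.6))
True 0.03 [0.312 0.236 0.923] (np.float64(22.66), np.float64(19.4)) [  84.7    8.5   71.7   32.  -138.7    8.1] | [0.351 0.268 0.995] (np.float64(40.18), np.float64(21.6)) [  89.2    9.1   71.7   46.3 -124.4   13.4]
True 0.1 [0.31  0.234 0.91 ] (np.float64(19.49), np.float64(18.9)) [  82.4    8.6   71.7   28.1 -140.6    7.2] | [0.351 0.266 0.972] (np.float64(35.84), np.float64(21.1)) [  86.4    9.4   71.7   41.9 -127.2   12.9]
True 0.2 [0.307 0.23  0.884] (np.float64(12.75), np.float64(17.8)) [  77.4    9.    71.7   19.2 -144.6    4.9] | [0.35  0.261 0.922] (np.float64(25.6), np.float64(19.8)) [  79.8   10.3   71.7   31.1 -133.5   11.2]
True 0.3 [0.305 0.227 0.866] (np.float64(7.76), np.float64(17.1)) [  73.5    9.3   71.7   12.1 -147.5    2.7] | [0.348 0.257 0.884] (np.float64(16.93), np.float64(18.9)) [  74.1   11.1   71.7   21.3 -138.8    9.2]
True 0.5 [0.303 0.224 0.852] (np.float64(3.34), np.float64(16.6)) [  70.     9.6   71.7    5.4 -150.     0.5] |
[... 899 characters left out ...]
np.float64(22.2)) [  75.8   10.9   71.7   28.  -131.    12.2]
False 0.3 [0.311 0.229 0.866] (np.float64(8.19), np.float64(17.5)) [  72.9    9.6   71.7   12.4 -146.8    3.6] | [0.363 0.263 0.882] (np.float64(17.68), np.float64(20.6)) [  72.2   11.6   71.7   20.5 -137.1   10.2]
False 0.5 [0.306 0.225 0.851] (np.float64(3.41), np.float64(16.4)) [  69.6    9.8   71.7    5.4 -149.8    0.9] | [0.351 0.254 0.851] (np.float64(9.0), np.float64(19.3)) [  68.1   12.2   71.7   11.3 -143.     7.1]
False 1 [0.303 0.223 0.843] (np.float64(0.9), np.float64(16.5)) [  67.8    9.9   71.7    1.5 -151.3   -0.7] | [0.344 0.249 0.836] (np.float64(4.25), np.float64(19.5)) [  65.5   12.5   71.7    5.5 -146.2    4.9]
```

```bash
python3 - <<'E'
from sim import *
import itertools
n=np.array([.835,-.55,0])
q0=D[4][0];res=[]
for d in itertools.product((-1,0,1),repeat=3):
    if not any(d):continue
    q=run(q0,[(d,0)]*8,.6);p,R=fk(q);res.append((abs(np.degrees(np.arcsin(R[:,0]@n))),d,tilt(R),p.round(2),q.round(0)))
for r in sorted(res,key=lambda r:r[0])[:6]: print(r)
print(sorted(res,key=lambda r:-r[2][0])[:4])
# tilt rates by start position, pushing best
for az in(0,-30):
  for r,z in((.4,.82),(.6,.7),(.8,.5)):
    pt=np.array([r*np.cos(np.radians(az)),r*np.sin(np.radians(az)),z]);
    x=least_squares(lambda x:np.concatenate([fk(x)[0]-pt,.5*(fk(x)[1][:,0]-[0,0,-1])]),np.clip(np.array([az+25,10,50,0,-120,0]),LO,HI),bounds=(LO,HI)).x
    out=[]
    for d in itertools.product((-1,0,1),repeat=3):
        if not any(d):continue
        Rw=fk(x)[1]; q=run(x,[(d,0)]*15,.6);p,R=fk(q);out.append((tilt(R)[0],tilt(R)[1],d,(Rw@np.array(d)).round(1),p.round(2),q.round(0)))
    print(az,r,z,x.round(0));
    for o in sorted(out,key=lambda o:-o[0])[:3]:print('   ',o)
E
```

```text
(np.float64(3.6223148070498197), (1, 1, 1), (np.float64(5.64), np.float64(16.6)), array([0.17, 0.19, 0.68]), array([ 112.,  -25.,   11.,    7., -126.,  -42.]))
(np.float64(3.7859221162077006), (0, 1, 1), (np.float64(5.74), np.float64(15.3)), array([0.16, 0.18, 0.82]), array([ 118.,  -15.,   39.,   10., -145.,  -44.]))
(np.float64(4.130830842889714), (1, 1, 0), (np.float64(6.46), np.float64(16.8)), array([0.3 , 0.12, 0.68]), array([  64.,  -17.,   15.,    5., -118.,    5.]))
(np.float64(4.2161613250137355), (1, 0, 1), (np.float64(6.57), np.float64(16.6)), array([0.22, 0.33, 0.68]), array([  91.,   -8.,   20.,    7., -116.,  -23.]))
(np.float64(4.270289957466997), (1, 1, -1), (np.float64(6.66), np.float64(16.7)), array([0.45, 0.05, 0.69]), array([  33.,   -3.,   28.,    2., -115.,   34.]))
(np.float64(4.320615046133436), (1, 0, 0), (np.float64(6.73), np.float64(16.6)), array([0.37, 0.26, 0.69]), array([  65.,   -3.,   26.,    6., -115.,    3.]))
[(np.float64(9.40988656221624), (-1, -1, -1), (np.float64(14.94), np.float64(17.3)), array([0.45, 0.28, 0.84]), array([  59.,   17.,   72.,   
[... 2998 characters left out ...]
    (np.float64(12.99), np.float64(-23.6), (-1, -1, 1), array([1.2, 0.8, 1. ]), array([ 0.67, -0.01,  0.75]), array([  20.,   26.,   72.,   11., -126.,  -24.]))
-30 0.8 0.5 [ -16.   35.   56.    0. -111.    0.]
    (np.float64(17.84), np.float64(-44.5), (-1, -1, -1), array([ 0.7, -1.2,  1. ]), array([ 0.65, -0.58,  0.61]), array([ -27.,   38.,   72.,    6., -107.,   13.]))
    (np.float64(14.73), np.float64(-35.1), (-1, -1, 0), array([ 1. , -0.3,  1. ]), array([ 0.75, -0.36,  0.62]), array([ -10.,   36.,   72.,    7., -112.,   -3.]))
    (np.float64(14.31), np.float64(-24.4), (-1, -1, 1), array([1.2, 0.7, 1. ]), array([ 0.83, -0.12,  0.62]), array([   8.,   37.,   72.,    8., -112.,  -20.]))
```

```bash
python3 - <<'E'
from sim import *
import itertools
n=np.array([.835,-.55,0])
q0=D[4][0];res=[]
for d1 in [(0,0,1),(0,-1,1),(-1,-1,1),(-1,0,1),(0,1,1),(0,.5,1),(-1,.5,1),(-1,1,1)]:
  q=np.array(q0)
  for k in range(1,17):
    q=run(q,[(d1,0)],.6)
    if k%3==1 and k>5:
      for d2 in [(-1,-1,1),(-1,0,1),(-1,1,1),(-1,1,0),(0,1,0),(0,1,1),(0,0,1),(0,-1,1)]:
        qq=q.copy()
        for j in range(1,13):
          qq=run(qq,[(d2,0)],.6);a=np.degrees(np.arcsin(fk(qq)[1][:,0]@n))
          if a<0.3: res.append((k+j,k,j,d1,d2,a.round(2),tilt(fk(qq)[1]),fk(qq)[0].round(2),qq.round(0)));break
for r in sorted(res,key=lambda r:r[0])[:12]:print(r)
E
python3 - <<'E'
from sim import *
n=np.array([.835,-.55,0])
q0=D[4][0]
for d in [(0,1,1),(0,1,.5),(1,1,1),(0,.5,1),(.5,1,1),(0,1,0),(1,1,.5)]:
  q=np.array(q0);print(d)
  for k in range(1,25):
    q=run(q,[(d,0)],.6)
    if k%4==0:
      p,R=fk(q);print('  ',k,tilt(R),np.degrees(np.arcsin(R[:,0]@n)).round(2),p.round(2),q.round(0))
E
```

```text
(0, 1, 1)
   4 (np.float64(6.77), np.float64(16.6)) 4.34 [0.24 0.21 0.83] [  86.   -4.   48.   10. -140.  -13.]
   8 (np.float64(5.74), np.float64(15.3)) 3.79 [0.16 0.18 0.82] [ 118.  -15.   39.   10. -145.  -44.]
   12 (np.float64(3.79), np.float64(-8.0)) 3.43 [0.09 0.18 0.81] [ 150.  -19.   39.    3. -152.  -82.]
   16 (np.float64(4.23), np.float64(-39.0)) 4.21 [-0.01  0.18  0.8 ] [ 176.  -19.   41.   -6. -154. -115.]
   20 (np.float64(5.75), np.float64(-56.7)) 5.28 [-0.11  0.17  0.8 ] [ 176.  -13.   44.   -9. -150. -118.]
   24 (np.float64(7.62), np.float64(-66.3)) 6.38 [-0.22  0.16  0.8 ] [ 176.   -5.   51.  -13. -148. -121.]
(0, 1, 0.5)
   4 (np.float64(6.77), np.float64(16.6)) 4.34 [0.28 0.2  0.83] [  77.   -2.   52.    9. -140.   -4.]
   8 (np.float64(6.73), np.float64(16.6)) 4.32 [0.21 0.14 0.82] [  99.  -14.   40.   11. -143.  -24.]
   12 (np.float64(4.42), np.float64(9.2)) 3.25 [0.19 0.11 0.82] [ 124.  -21.   39.    8. -151.  -51.]
   16 (np.float64(1.75), np.float64(-42.3)) 1.73 [0.17 0.09 0.81] [ 120.  -21.   41.    1. -154.  -53.]
   20 (np.float64(3.68), np.float64(-126
[... 2650 characters left out ...]
 4.06 [ 0.16 -0.18  0.81] [  66.  -29.   37.   10. -151.    9.]
(1, 1, 0.5)
   4 (np.float64(6.29), np.float64(16.9)) 4.01 [0.29 0.2  0.77] [  74.   -7.   35.    7. -129.   -4.]
   8 (np.float64(6.29), np.float64(16.9)) 4.01 [0.23 0.15 0.68] [  89.  -22.   12.    7. -122.  -19.]
   12 (np.float64(4.94), np.float64(14.6)) 3.3 [0.19 0.11 0.59] [ 120.  -38.   -4.    6. -125.  -51.]
   16 (np.float64(1.78), np.float64(-11.0)) 1.64 [0.18 0.08 0.51] [ 115.  -43.  -15.    2. -119.  -49.]
   20 (np.float64(2.24), np.float64(-136.5)) -0.51 [0.17 0.04 0.43] [ 106.  -46.  -24.   -2. -113.  -41.]
   24 (np.float64(5.46), np.float64(-158.6)) -3.15 [ 0.16 -0.01  0.35] [  91.  -49.  -32.   -5. -108.  -27.]
```

>>> step_arm:
  steps:
    - [[1, 1, 0.5], 0]
    - [[1, 1, 0.5], 0]
    - [[1, 1, 0.5], 0]
    - [[1, 1, 0.5], 0]
    - [[1, 1, 0.5], 0]
    - [[1, 1, 0.5], 0]
    - [[1, 1, 0.5], 0]
    - [[1, 1, 0.5], 0]
    - [[1, 1, 0.5], 0]
    - [[1, 1, 0.5], 0]
    - [[0.5, 1, 0.5], 0]
    - [[0.5, 1, 0.5], 0]
    - [[0.5, 1, 0.5], 0]

```text
time_s: 5.9
tcp_pos: [0.1941, 0.1222, 0.6085]
eef_rot: [-138.5, 83.8, 18.2]
contact_force: [-0.0, 1.0, 0.3]
gripper_width: 0.0875
```

```bash
python3 -c "
from h import *
from sim import tilt,fk
s=get_state();R=tool(s)[1];print(s['time_s'],s['joints'].round(2),s['tcp_pos'],s['contact_force']);print(R.round(3),tilt(R),np.degrees(np.arcsin(R[:,0]@[.835,-.55,0])),fk(s['joints'])[0])"
```

```text
5.9 [ 116.79  -35.19   -1.9     7.36 -123.99  -46.08] [0.19410276 0.12221048 0.6084689 ] [-0.01739125  0.98909753  0.27634985]
[[ 0.102 -0.393 -0.914]
 [ 0.033 -0.917  0.398]
 [-0.994 -0.071 -0.08 ]] (np.float64(6.17), np.float64(18.2)) 3.830713295097699 [0.19400337 0.12249978 0.60848124]
```

>>> step_arm:
  steps:
    - [[0.5, 1, 0.5], 0]
    - [[0.5, 1, 0.5], 0]
    - [[0.5, 1, 0.5], 0]
    - [[0.5, 1, 0.5], 0]

```text
time_s: 6.23
tcp_pos: [0.192, 0.1167, 0.549]
eef_rot: [-152.1, 84.2, 3.8]
contact_force: [-0.6, 0.0, -0.6]
gripper_width: 0.0875
```

```bash
cat > st.py <<'E'
from h import *
from sim import tilt,fk
s=get_state();R=tool(s)[1];print(s['time_s'],s['joints'].round(2),s['tcp_pos'],s['contact_force'].round(1),s['gripper_width']);print(R.round(3),tilt(R),np.degrees(np.arcsin(R[:,0]@[.835,-.55,0])),fk(s['joints'])[0])
E
python3 st.py
```

```text
6.2333 [ 116.74  -37.91  -10.33    6.12 -119.69  -47.83] [0.19199963 0.11665312 0.54900576] [-0.6  0.  -0.6] 0.0875412405039833
[[ 0.1   -0.405 -0.909]
 [ 0.007 -0.913  0.407]
 [-0.995 -0.047 -0.089]] (np.float64(5.77), np.float64(3.8)) 4.591435958199542 [0.19188408 0.11695327 0.54899414]
```

```bash
cat >> sim.py <<'E'
RATE=np.array([136.94,136.94,172.46,180,180,180])*.7/12
def step2(q,T,w,mode=0):
    p0,R0=T
    f=lambda x:np.concatenate([fk(x)[0]-p0, w*Ro.from_matrix(fk(x)[1]@R0.T).as_rotvec()])
    q=np.clip(q,LO+1e-6,HI-1e-6)
    x=least_squares(f,q,bounds=(LO,HI),xtol=1e-10,ftol=1e-10).x
    d=x-q; k=max(1,(abs(d)/RATE).max()); return q+d/k
def step3(q,T,w,lam):
    # single damped LSQ iterations then clip
    q=np.array(q)
    q0=q.copy()
    for _ in range(10):
        p,R=fk(q); e=np.concatenate([T[0]-p,w*Ro.from_matrix(T[1]@R.T).as_rotvec()])
        J=np.zeros((6,6))
        for i in range(6):
            d=q.copy();d[i]+=.01;p2,R2=fk(d);J[:,i]=np.concatenate([p2-p,w*Ro.from_matrix(R2@R.T).as_rotvec()])/np.radians(.01)
        dq=np.degrees(J.T@np.linalg.solve(J@J.T+lam**2*np.eye(6),e)); q=np.clip(q+dq,LO,HI)
    d=q-q0; k=max(1,(abs(d)/RATE).max()); return q0+d/k
def run2(q,rows,w,lam=None):
    q=np.array(q,float)
    for sh,tu in rows:
        b=fk(q);T=(b[0]+b[1]@(np.array(sh)*.02), b[1]@rot(X,6*tu)); q=step2(q,T,w) if lam is None else step3(q,T,w,lam)
    return q
E
cat > data.py <<'E'
from sim import *
qa=[116.79,-35.19,-1.9,7.36,-123.99,-46.08];qb=[116.74,-37.91,-10.33,6.12,-119.69,-47.83]
S=[(D[2][0],[([-1,0,0],0)]*14,D[3][0]),(D[3][0],[([-1,-.8,-.5],0)]*6,D[4][0]),(D[4][0],[([1,1,.5],0)]*10+[([.5,1,.5],0)]*3,qa),(qa,[([.5,1,.5],0)]*4,qb)]
E
python3 - <<'E'
from data import *
for a,r,b in S: print('true',np.round(b,1),tilt(fk(b)[1]))
for w,l in ((.3,None),(.6,None),(1,None),(1,.05),(1,.1),(.5,.05),(.5,.1),(.3,.05)):
    print(w,l)
    for a,r,b in S:
        q=run2(a,r,w,l);print('   ',q.round(1),tilt(fk(q)[1]),fk(q)[0].round(3))
E
```

```text
true [  69.2    9.5   71.7    3.9 -150.5   -0. ] (np.float64(2.58), np.float64(20.6))
true [  67.3   12.5   71.6    9.  -144.5    6.1] (np.float64(6.77), np.float64(16.6))
true [ 116.8  -35.2   -1.9    7.4 -124.   -46.1] (np.float64(6.17), np.float64(18.2))
true [ 116.7  -37.9  -10.3    6.1 -119.7  -47.8] (np.float64(5.77), np.float64(3.8))
0.3 None
    [  73.5    9.3   71.7   12.1 -147.5    2.7] (np.float64(7.76), np.float64(17.1)) [0.305 0.227 0.866]
    [  74.1   11.1   71.7   21.3 -138.8    9.2] (np.float64(16.93), np.float64(18.9)) [0.348 0.257 0.884]
    [ 124.3  -36.6    0.9    4.3 -129.3  -55.9] (np.float64(3.86), np.float64(4.4)) [0.182 0.11  0.617]
    [ 121.5  -39.7   -4.3   -2.5 -126.9  -56.5] (np.float64(2.59), np.float64(-109.9)) [0.158 0.085 0.564]
0.6 None
    [  69.2    9.7   71.7    3.9 -150.5   -0. ] (np.float64(2.39), np.float64(16.6)) [0.302 0.223 0.849]
    [  67.4   12.2   71.7    9.1 -144.6    6. ] (np.float64(6.97), np.float64(18.6)) [0.345 0.251 0.845]
    [ 124.3  -36.7   -0.2    6.5 -128.3  -54.6] (np.float64(5.44), np.float64(12.8)) [0.191 0.115 0.617]
  
[... 2017 characters left out ...]
float64(36.1), np.float64(-104.2)) [0.381 0.301 0.761]
    [ 120.9  -37.2   -1.6    5.3 -127.   -52. ] (np.float64(4.49), np.float64(10.4)) [0.19  0.106 0.604]
    [ 121.1  -39.8   -6.4    1.9 -124.8  -53.5] (np.float64(2.11), np.float64(-11.9)) [0.177 0.096 0.562]
0.3 0.05
    [  65.    35.1   71.7   24.7 -172.2   25.3] (np.float64(46.3), np.float64(-110.5)) [0.35  0.289 0.785]
    [  61.3   44.9   71.7   51.9 -165.8   54.5] (np.float64(55.06), np.float64(-105.1)) [0.396 0.333 0.765]
    [ 123.6  -36.8    0.5    4.1 -129.   -55.3] (np.float64(3.68), np.float64(3.8)) [0.182 0.108 0.614]
    [ 121.5  -39.7   -4.3   -2.5 -126.9  -56.4] (np.float64(2.57), np.float64(-110.3)) [0.158 0.084 0.564]
```

>>> step_arm:
  steps:
    - [[0.3, 0.9, 0.9], 0]
    - [[0.3, 0.9, 0.9], 0]
    - [[0.3, 0.9, 0.9], 0]
    - [[0.3, 0.9, 0.9], 0]

```text
time_s: 6.57
tcp_pos: [0.159, 0.1446, 0.5028]
eef_rot: [-166.1, 83.9, -9.9]
contact_force: [0.4, 0.3, 0.2]
gripper_width: 0.0874
```

```bash
python3 st.py
```

```text
6.5667 [ 131.63  -39.96  -16.21    4.3  -118.44  -63.47] [0.15901648 0.14458772 0.50277837] [0.4 0.3 0.2] 0.08741382695987078
[[ 0.104 -0.401 -0.91 ]
 [-0.018 -0.916  0.402]
 [-0.994 -0.025 -0.103]] (np.float64(6.07), np.float64(-9.9)) 5.5667924411414935 [0.15881006 0.14483787 0.5027236 ]
```

```bash
python3 - <<'E'
from sim import *
n=np.array([.835,-.55,0])
q0=[131.63,-39.96,-16.21,4.3,-118.44,-63.47];res=[]
for b in(-1,-.75,-.5,-.25,0):
 for c in(1,.75,.5,0):
  q=np.array(q0)
  for k in range(1,36):
    q=run2(q,[((-1,b,c),0)],.6);a=np.degrees(np.arcsin(fk(q)[1][:,0]@n))
    if a<.5: res.append((k,b,c,a.round(2),tilt(fk(q)[1]),fk(q)[0].round(2),q.round(0)));break
for r in sorted(res,key=lambda r:r[0])[:8]:print(r)
E
```

```text
(27, -1, 1, np.float64(0.14), (np.float64(14.09), np.float64(56.0)), array([-0.14,  0.65,  0.74]), array([ 125.,   28.,   72.,   17., -127.,  -47.]))
(28, -0.75, 1, np.float64(0.15), (np.float64(12.23), np.float64(55.9)), array([-0.19,  0.59,  0.76]), array([ 133.,   26.,   72.,   16., -132.,  -55.]))
(29, -0.5, 1, np.float64(0.03), (np.float64(10.52), np.float64(56.5)), array([-0.25,  0.51,  0.78]), array([ 142.,   23.,   72.,   15., -137.,  -64.]))
(29, -0.25, 1, np.float64(0.28), (np.float64(8.41), np.float64(54.7)), array([-0.3 ,  0.41,  0.8 ]), array([ 154.,   20.,   72.,   14., -142.,  -76.]))
(30, 0, 1, np.float64(-0.04), (np.float64(6.51), np.float64(57.0)), array([-0.35,  0.32,  0.81]), array([ 166.,   18.,   72.,   11., -145.,  -91.]))
(32, -1, 0.75, np.float64(0.18), (np.float64(18.42), np.float64(56.1)), array([-0.08,  0.65,  0.77]), array([ 122.,   27.,   72.,   21., -126.,  -41.]))
(33, -0.75, 0.75, np.float64(0.32), (np.float64(15.77), np.float64(55.5)), array([-0.13,  0.58,  0.8 ]), array([ 130.,   24.,   72.,   21., -132.,  -48.]))
(33, 0, 0.75, np.float64(0.48), (np.float64(7.69), np.float64(53.0)), array([-0.28,  0.28,  0.85]), array([ 170.,   13.,   72.,   14., -151.,  -92.]))
```

```bash
python3 - <<'E'
from h import *
for z in(-.6,-.75,-.9): print(onz("scene",[[30,303],[100,298],[160,295]],z).round(2).tolist())
m=camera_model("scene")
for p in [(-.3,.41,.8),(-.25,.51,1.2)]:
    print(cv2.projectPoints(np.array([p]),m["rvec"],m["tvec"],m["intrinsics"],m["dist_coeffs"])[0].ravel())
E
```

```text
[[-0.36, 1.23, -0.6], [-0.04, 1.13, -0.6], [0.23, 1.03, -0.6]]
[[-0.41, 1.49, -0.75], [-0.06, 1.38, -0.75], [0.25, 1.27, -0.75]]
[[-0.46, 1.75, -0.9], [-0.07, 1.63, -0.9], [0.27, 1.51, -0.9]]
[-109.83815562  -48.40660727]
[ -71.48027058 -193.5317566 ]
```

>>> step_arm:
  steps:
    - [[-1, -0.4, 1], 0]
    - [[-1, -0.4, 1], 0]
    - [[-1, -0.4, 1], 0]
    - [[-1, -0.4, 1], 0]
    - [[-1, -0.4, 1], 0]
    - [[-1, -0.4, 1], 0]
    - [[-1, -0.4, 1], 0]
    - [[-1, -0.4, 1], 0]
    - [[-1, -0.4, 1], 0]
    - [[-1, -0.4, 1], 0]
    - [[-1, -0.4, 1], 0]
    - [[-1, -0.4, 1], 0]
    - [[-1, -0.4, 1], 0]
    - [[-1, -0.4, 1], 0]
    - [[-1, -0.4, 1], 0]
    - [[-1, -0.4, 1], 0]
    - [[-1, -0.4, 1], 0]
    - [[-1, -0.4, 1], 0]
    - [[-1, -0.4, 1], 0]
    - [[-1, -0.4, 1], 0]

```text
time_s: 8.23
tcp_pos: [-0.1716, 0.4337, 0.8036]
eef_rot: [-150.4, 83.7, 6.1]
contact_force: [0.2, -0.6, 0.0]
gripper_width: 0.0876
```

```bash
python3 st.py
```

```text
8.2333 [ 139.51   18.07   71.56    8.58 -147.56  -65.95] [-0.17164198  0.43373762  0.80355424] [ 0.2 -0.6  0. ] 0.08759003036467372
[[ 0.11  -0.396 -0.912]
 [ 0.012 -0.917  0.4  ]
 [-0.994 -0.054 -0.096]] (np.float64(6.33), np.float64(6.1)) 4.878144644795171 [-0.17149256  0.43364577  0.80354035]
```

```bash
python3 - <<'E'
from sim import *
import itertools
n=np.array([.835,-.55,0])
q0=[139.51,18.07,71.56,8.58,-147.56,-65.95];res=[]
for a,b,c in itertools.product((-1,-.5,0),(-1,-.5,0,.5,1),(1,.5,0)):
  q=np.array(q0)
  for k in range(1,17):
    q=run2(q,[((a,b,c),0)],.6);g=np.degrees(np.arcsin(fk(q)[1][:,0]@n))
    if g<.4: res.append((k,a,b,c,g.round(2),tilt(fk(q)[1]),fk(q)[0].round(2),q.round(0)));break
for r in sorted(res,key=lambda r:r[0])[:8]:print(r)
E
```

```text
(9, -1, -1, 1, np.float64(-0.27), (np.float64(11.08), np.float64(58.0)), array([-0.23,  0.55,  0.77]), array([ 138.,   24.,   72.,   15., -134.,  -60.]))
(9, -1, -0.5, 1, np.float64(0.29), (np.float64(9.8), np.float64(54.9)), array([-0.26,  0.48,  0.78]), array([ 145.,   22.,   72.,   15., -138.,  -67.]))
(10, -1, -1, 0.5, np.float64(0.38), (np.float64(11.36), np.float64(54.7)), array([-0.16,  0.53,  0.8 ]), array([ 134.,   22.,   72.,   16., -137.,  -55.]))
(10, -1, 0, 1, np.float64(0.15), (np.float64(9.23), np.float64(55.7)), array([-0.31,  0.42,  0.79]), array([ 155.,   21.,   72.,   15., -141.,  -76.]))
(11, -1, 0.5, 1, np.float64(-0.12), (np.float64(8.61), np.float64(57.4)), array([-0.37,  0.33,  0.8 ]), array([ 166.,   20.,   72.,   14., -144.,  -88.]))
(11, -1, 1, 1, np.float64(0.12), (np.float64(7.41), np.float64(55.7)), array([-0.41,  0.26,  0.8 ]), array([ 176.,   19.,   72.,   11., -146., -100.]))
(11, -0.5, -1, 1, np.float64(-0.08), (np.float64(10.56), np.float64(57.1)), array([-0.24,  0.61,  0.73]), array([ 135.,   28.,   72.,   14., -130.,  -58.]))
(12, -1, -0.5, 0.5, np.float64(0.04), (np.float64(11.1), np.float64(56.4)), array([-0.2 ,  0.47,  0.81]), array([ 143.,   20.,   72.,   17., -140.,  -63.]))
```

>>> step_arm:
  steps:
    - [[-1, -1, 1], 0]
    - [[-1, -1, 1], 0]
    - [[-1, -1, 1], 0]
    - [[-1, -1, 1], 0]
    - [[-1, -1, 1], 0]
    - [[-1, -1, 1], 0]
    - [[-1, -1, 1], 0]
    - [[-1, -1, 1], 0]

```text
time_s: 8.9
tcp_pos: [-0.2191, 0.533, 0.7772]
eef_rot: [-99.7, 79.7, 57.1]
contact_force: [-0.1, -0.6, 0.4]
gripper_width: 0.0871
```

```bash
python3 st.py
```

```text
8.9 [ 137.96   23.31   71.71   14.72 -135.78  -60.27] [-0.21907871  0.53300993  0.77716857] [-0.1 -0.6  0.4] 0.08710177858391938
[[ 0.097 -0.384 -0.918]
 [ 0.151 -0.906  0.395]
 [-0.984 -0.177 -0.03 ]] (np.float64(10.34), np.float64(57.1)) -0.09342973974786695 [-0.21880731  0.53286933  0.77730014]
```

```bash
cat > ik.py <<'E'
from sim import *
def ik(p,R,q0):
    f=lambda x:np.concatenate([fk(x)[0]-p,.5*Ro.from_matrix(fk(x)[1]@R.T).as_rotvec()])
    best=None
    for d in ([0]*6,[20,0,0,0,0,0],[-20,10,0,0,0,0],[0,0,0,0,0,180],[0,0,0,0,0,-180],[0,0,0,60,0,0],[0,0,0,-60,0,0]):
        r=least_squares(f,np.clip(np.array(q0)+d,LO+.01,HI-.01),bounds=(LO,HI))
        if best is None or r.cost<best.cost-1e-9: best=r
    return best.x,np.sqrt(2*best.cost)
E
python3 - <<'E'
from ik import *
n=np.array([.835,-.55,0]);n/=np.linalg.norm(n)
q0=np.array([137.96,23.31,71.71,14.72,-135.78,-60.27]);p,R=fk(q0);x=R[:,0]
for s in(1,-1):
    y=s*n-x*(s*n@x);y/=np.linalg.norm(y);Rt=np.c_[x,y,np.cross(x,y)]
    tw=np.degrees(Ro.from_matrix(R.T@Rt).as_rotvec()); 
    qg,e=ik(np.array([.532,.144,.045]),Rt,[35,40,0,0,-60,(115 if s>0 else -65)]);print(s,'turn units',(tw/6).round(2),qg.round(1),e)
    for az in(-20,-40,-60):
      for t in(48,55):
        xx=np.array([np.sin(np.radians(t))*np.cos(np.radians(az)),np.sin(np.radians(t))*np.sin(np.radians(az)),-np.cos(np.radians(t))])
        up=np.array([0,0,1.]);v=up-xx*xx[2];v/=np.linalg.norm(v); yy=-s*v
        RR=np.c_[xx,yy,np.cross(xx,yy)]
        # plate x in tool frame
        xp=RR@Rt.T@np.array([-.55,-.835,0]); pt=np.array([.4636,-.3129,.2])-.046*xp
        qf,e2=ik(pt,RR,[0,20,20,0,-60,qg[5]]);print('   ',az,t,qf.round(0),e2.round(4),pt.round(3),xp.round(2))
E
```

```text
1 turn units [-13.29   0.     0.  ] [ 32.3  18.4 -31.3  -8.4 -31.2 121.1] 3.050011982184439e-11
    -20 48 [-24.  -1. -38. -33.  -6.  36.] 0.0 [ 0.454 -0.358  0.194] [0.21 0.97 0.12]
    -20 55 [-45.   1. -31. -73. -22.  87.] 0.0 [ 0.454 -0.358  0.195] [0.2  0.97 0.1 ]
    -40 48 [-41.   2. -35. -98.  -0.  98.] 0.0614 [ 0.439 -0.351  0.194] [0.53 0.84 0.12]
    -40 55 [-40.  -1. -35. -94.  -0.  94.] 0.0164 [ 0.44  -0.352  0.195] [0.52 0.85 0.1 ]
    -60 48 [ -60.   -5.  -53. -173.   -7.  174.] 0.006 [ 0.427 -0.341  0.194] [0.79 0.61 0.12]
    -60 55 [ -62.   -3.  -58. -172.  -20.  174.] 0.012 [ 0.428 -0.341  0.195] [0.78 0.62 0.1 ]
-1 turn units [16.71  0.   -0.  ] [ 32.3  18.4 -31.3  -8.4 -31.2 -58.9] 4.038324251480867e-11
    -20 48 [ -24.   -1.  -38.  -33.   -6. -144.] 0.0 [ 0.454 -0.358  0.194] [0.21 0.97 0.12]
    -20 55 [-45.   1. -31. -73. -22. -93.] 0.0 [ 0.454 -0.358  0.195] [0.2  0.97 0.1 ]
    -40 48 [-41.   2. -35. -98.  -0. -82.] 0.0614 [ 0.439 -0.351  0.194] [0.53 0.84 0.12]
    -40 55 [-40.  -1. -35. -94.  -0. -86.] 0.0164 [ 0.44  -0.352  0.195] [0.52 0.85 0.1 ]
    -60 48 [ -60.   -5.  -54. -174.   -7.   -6.] 0.0058 [ 0.427 -0.341  0.194] [0.79 0.61 0.12]
    -60 55 [ -62.   -3.  -58. -173.  -20.   -5.] 0.0116 [ 0.428 -0.341  0.195] [0.78 0.62 0.1 ]
```

```bash
cat > plan.py <<'E'
from h import *
def plan(target,turn,N,s=None,dec=2):
    p,R=tool(s);rows=[];p=p.copy()
    done=0.0
    for i in range(N):
        d=(np.array(target)-p)/(N-i); sh=R.T@d/.02
        sh=np.clip(sh,-1,1).round(dec); tu=0
        if abs(turn-done)>1e-9: tu=round(float(np.clip(turn-done,-1,1)),2); done+=tu
        p=p+R@sh*.02; R=R@Ro.from_rotvec(np.radians(6*tu)*np.array([1,0,0])).as_matrix()
        rows.append([sh.tolist(),tu])
    print(rows[:20]);print(rows[20:]);print(p,R.round(3))
E
python3 -c "
from plan import *
plan([.522,.129,.143],16.71,36,dec=1)"
```

```text
[[[0.9, 0.3, -1.0], 1.0], [[0.9, 0.1, -1.0], 1.0], [[0.9, 0.0, -1.0], 1.0], [[0.9, -0.1, -1.0], 1.0], [[0.9, -0.2, -1.0], 1.0], [[0.9, -0.3, -1.0], 1.0], [[0.9, -0.5, -1.0], 1.0], [[0.9, -0.6, -1.0], 1.0], [[0.9, -0.7, -1.0], 1.0], [[0.9, -0.8, -0.9], 1.0], [[0.9, -0.9, -0.8], 1.0], [[0.9, -1.0, -0.7], 1.0], [[0.9, -1.0, -0.6], 1.0], [[0.9, -1.0, -0.5], 1.0], [[0.9, -1.0, -0.4], 1.0], [[0.9, -1.0, -0.3], 1.0], [[0.9, -1.0, -0.2], 0.71], [[0.9, -1.0, -0.1], 0], [[0.9, -1.0, -0.1], 0], [[0.9, -1.0, -0.1], 0]]
[[[0.9, -1.0, -0.1], 0], [[0.9, -1.0, -0.1], 0], [[0.9, -1.0, -0.1], 0], [[0.9, -1.0, -0.1], 0], [[0.8, -1.0, -0.0], 0], [[0.9, -1.0, -0.1], 0], [[0.8, -1.0, -0.0], 0], [[0.9, -1.0, -0.1], 0], [[0.8, -1.0, -0.0], 0], [[0.9, -1.0, -0.1], 0], [[0.8, -1.0, -0.0], 0], [[0.9, -1.0, -0.1], 0], [[0.8, -1.0, -0.0], 0], [[0.9, -1.0, -0.1], 0], [[0.8, -1.0, -0.0], 0], [[0.9, -1.0, -0.1], 0]]
[0.44723106 0.17798381 0.14219678] [[ 0.097 -0.835  0.542]
 [ 0.151  0.55   0.821]
 [-0.984  0.002  0.18 ]]
```

>>> step_arm:
  steps:
    - [[0.9, 0.3, -1.0], 1.0]
    - [[0.9, 0.1, -1.0], 1.0]
    - [[0.9, 0.0, -1.0], 1.0]
    - [[0.9, -0.1, -1.0], 1.0]
    - [[0.9, -0.2, -1.0], 1.0]
    - [[0.9, -0.3, -1.0], 1.0]
    - [[0.9, -0.5, -1.0], 1.0]
    - [[0.9, -0.6, -1.0], 1.0]
    - [[0.9, -0.7, -1.0], 1.0]
    - [[0.9, -0.8, -0.9], 1.0]
    - [[0.9, -0.9, -0.8], 1.0]
    - [[0.9, -1.0, -0.7], 1.0]
    - [[0.9, -1.0, -0.6], 1.0]
    - [[0.9, -1.0, -0.5], 1.0]
    - [[0.9, -1.0, -0.4], 1.0]
    - [[0.9, -1.0, -0.3], 1.0]
    - [[0.9, -1.0, -0.2], 0.7]

```text
time_s: 10.32
tcp_pos: [0.114, 0.3709, 0.4835]
eef_rot: [-1.5, 79.5, 56.8]
contact_force: [0.2, 0.7, -0.1]
gripper_width: 0.0878
```

```bash
python3 st.py; python3 -c "
from plan import *
p,R=tool();n=np.array([-.835,.55,0]);y=n-R[:,0]*(n@R[:,0]);print('turn left',np.degrees(Ro.from_matrix(R.T@np.c_[R[:,0],y/np.linalg.norm(y),np.cross(R[:,0],y)]).as_rotvec())/6)
plan([.522,.129,.143],0,25,dec=1)"
```

```text
10.3167 [ 111.71  -18.87  -13.92    8.57  -88.88 -143.09] [0.11400335 0.37091048 0.48351295] [ 0.2  0.7 -0.1] 0.08782832805162405
[[ 0.1   -0.851  0.516]
 [ 0.152  0.525  0.837]
 [-0.983 -0.005  0.182]] (np.float64(10.49), np.float64(56.8)) -0.038373570159310796 [0.113985   0.37114021 0.48349652]
turn left [2.84148056e-01 3.46894483e-16 1.24603942e-16]
[[[0.7, -0.9, -0.1], 0], [[0.7, -0.9, -0.1], 0], [[0.7, -0.9, -0.1], 0], [[0.7, -1.0, -0.1], 0], [[0.7, -0.9, -0.1], 0], [[0.7, -1.0, -0.1], 0], [[0.7, -0.9, -0.1], 0], [[0.7, -1.0, -0.1], 0], [[0.7, -0.9, -0.1], 0], [[0.7, -1.0, -0.1], 0], [[0.7, -0.9, -0.1], 0], [[0.7, -1.0, -0.1], 0], [[0.7, -0.9, -0.1], 0], [[0.7, -1.0, -0.1], 0], [[0.6, -0.9, -0.1], 0], [[0.7, -1.0, -0.1], 0], [[0.6, -0.9, -0.1], 0], [[0.7, -1.0, -0.1], 0], [[0.6, -0.9, -0.1], 0], [[0.7, -1.0, -0.1], 0]]
[[[0.6, -0.9, -0.1], 0], [[0.7, -1.0, -0.2], 0], [[0.6, -0.9, -0.1], 0], [[0.7, -1.0, -0.2], 0], [[0.6, -0.9, -0.1], 0]]
[0.52144868 0.12929373 0.14358111] [[ 0.1   -0.851  0.516]
 [ 0.152  0.525  0.837]
 [-0.983 -0.005  0.182]]
```

>>> step_arm:
  steps:
    - [[0.7, -0.9, -0.1], 0.3]
    - [[0.7, -0.9, -0.1], 0]
    - [[0.7, -1, -0.1], 0]
    - [[0.7, -1, -0.1], 0]
    - [[0.7, -1, -0.1], 0]
    - [[0.7, -1, -0.1], 0]
    - [[0.7, -1, -0.1], 0]
    - [[0.7, -1, -0.1], 0]
    - [[0.7, -1, -0.1], 0]
    - [[0.7, -1, -0.1], 0]
    - [[0.7, -1, -0.1], 0]
    - [[0.7, -1, -0.1], 0]
    - [[0.7, -1, -0.1], 0]
    - [[0.7, -1, -0.1], 0]
    - [[0.7, -1, -0.1], 0]
    - [[0.7, -1, -0.1], 0]
    - [[0.7, -1, -0.1], 0]
    - [[0.7, -1, -0.1], 0]
    - [[0.7, -0.9, -0.1], 0]
    - [[0.6, -0.9, -0.1], 0]
  fingers: 0.45
  grip_force: 20

```text
time_s: 11.98
tcp_pos: [0.4505, 0.1651, 0.2047]
eef_rot: [-2.1, 79.5, 54.8]
contact_force: [0.3, 0.6, 0.5]
gripper_width: 0.0478
```

```bash
python3 st.py; python3 -c "
from plan import *
plan([.522,.129,.143],0,5,dec=1)"
```

```text
11.9833 [ 41.73  -1.25 -31.5   -3.11 -49.52 -73.07] [0.45052779 0.16506753 0.20474695] [0.3 0.6 0.5] 0.04779526378329837
[[ 0.106 -0.837  0.537]
 [ 0.149  0.547  0.824]
 [-0.983 -0.007  0.183]] (np.float64(10.54), np.float64(54.8)) 0.33887501095186473 [0.45041247 0.16508072 0.20439945]
[[[0.6, -0.8, -0.0], 0], [[0.6, -0.8, -0.0], 0], [[0.6, -0.8, -0.0], 0], [[0.7, -0.8, -0.1], 0], [[0.6, -0.8, -0.0], 0]]
[]
[0.52294926 0.12890291 0.14395837] [[ 0.106 -0.837  0.537]
 [ 0.149  0.547  0.824]
 [-0.983 -0.007  0.183]]
```

>>> step_arm:
  steps:
    - [[0.6, -0.8, 0], 0]
    - [[0.6, -0.8, 0], 0]
    - [[0.6, -0.8, 0], 0]
    - [[0.7, -0.8, -0.1], 0]
    - [[0.6, -0.8, 0], 0]

```text
time_s: 12.4
tcp_pos: [0.5228, 0.1287, 0.1437]
eef_rot: [-2.3, 79.5, 54.6]
contact_force: [-0.8, 0.4, 0.9]
gripper_width: 0.0482
```

```bash
python3 - <<'E'
from h import *
s=get_state();p,R=tool(s);m=camera_model("wrist");im=capture("wrist");cv2.imwrite("pics/w1.png",im)
np.save("w1.npy",np.r_[m["rvec"].ravel(),m["tvec"].ravel()])
print(s["time_s"],p,R.round(3))
E
python3 st.py
```

```text
12.4 [0.52281777 0.12874787 0.14370279] [[ 0.106 -0.837  0.537]
 [ 0.149  0.547  0.824]
 [-0.983 -0.007  0.182]]
12.45 [ 31.57   9.38 -28.07  -5.95 -43.16 -60.71] [0.52393522 0.12797689 0.14144943] [ 3.8 -0.5 -0.6] 0.048211326729472405
[[ 0.104 -0.837  0.537]
 [ 0.147  0.547  0.824]
 [-0.984 -0.006  0.18 ]] (np.float64(10.36), np.float64(54.8)) 0.32963231518183844 [0.52364321 0.12794446 0.14106726]
```

View pics/w1.png

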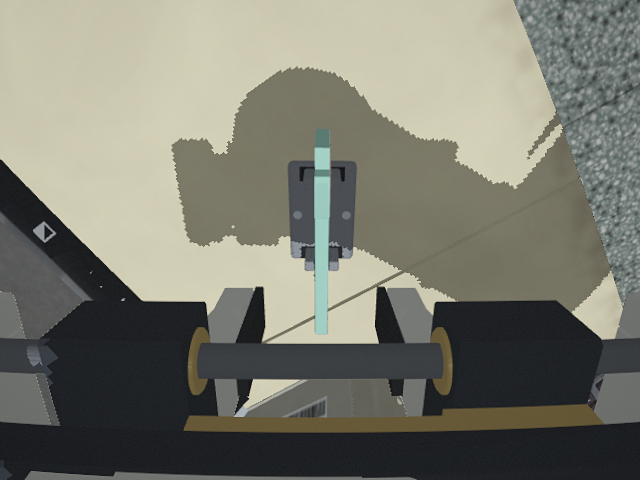

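```bash
python3 - <<'E'
from h import *
im=cv2.imread("pics/w1.png");v=np.load("w1.npy");m=camera_model("wrist");m["rvec"],m["tvec"]=v[:3],v[3:]
h=cv2.cvtColor(im,cv2.COLOR_BGR2HSV);g=(h[...,0]>70)&(h[...,0]<95)&(h[...,1]>40)&(h[...,2]>140)
pts=[]
for r in list(range(182,245,4))+list(range(275,330,4)):
    c=np.where(g[r,290:350])[0]+290
    if len(c)>3: pts.append([c.mean(),r])
pts=np.array(pts);W=onz("wrist",pts,.065,m)
d,_=np.linalg.lstsq(np.c_[W[:,0],np.ones(len(W))],W[:,1],rcond=None)[:2];print('az',np.degrees(np.arctan(d[0])))
print([(r,int(g[r,290:350].sum())) for r in range(122,182,3)],[(r,int(g[r,290:350].sum())) for r in range(326,342,2)])
E=onz("wrist",[[321,333.5],[322,149]],.065,m);print(E,np.linalg.norm(E[0]-E[1]))
u=(E[1]-E[0])/np.linalg.norm(E[1]-E[0]);c=E[0]+.06*u;print('centre',c,u,E[1]-.048*u)
p,R=tool();
nn=np.array([-u[1],u[0],0]);
print('line mid offset along y of tool at plane', [(W[i]-c)@nn*1e3 for i in(0,len(W)//2,-1)])
L=np.linalg.solve(np.c_[R[:,:]], c+.004*-u+[0,0,-.02]-p);print('to TCP target in units',L/.02)
E
```

```text
az 56.64540900336435
[(122, 0), (125, 0), (128, 0), (131, 0), (134, 0), (137, 0), (140, 0), (143, 0), (146, 0), (149, 15), (152, 15), (155, 15), (158, 15), (161, 15), (164, 16), (167, 15), (170, 0), (173, 0), (176, 15), (179, 16)] [(326, 12), (328, 12), (330, 12), (332, 12), (334, 0), (336, 0), (338, 0), (340, 0)]
[[0.56301184 0.19111366 0.065     ]
 [0.49588589 0.0889982  0.065     ]] 0.12220253633614232
centre [0.53005379 0.14097618 0.065     ] [-0.54930081 -0.83562469  0.        ] [0.52225233 0.12910819 0.065     ]
line mid offset along y of tool at plane [np.float64(0.17129150239617288), np.float64(0.0015638521896862534), np.float64(0.34543209523367335)]
to TCP target in units [4.90702244 0.13033367 0.02981631]
```

>>> step_arm:
  steps:
    - [[0.8, 0.1, 0], 0]
    - [[0.8, 0, 0], 0]
    - [[0.8, 0, 0], 0]
    - [[0.8, 0, 0], 0]
    - [[0.8, 0, 0], 0]
    - [[0.7, 0, 0], 0]
    - [[0.1, 0, 0], 0]

```text
time_s: 13.03
tcp_pos: [0.5292, 0.1443, 0.0475]
eef_rot: [-1.7, 79.7, 55.2]
contact_force: [-0.9, 0.0, -0.9]
gripper_width: 0.0483
```

```bash
python3 - <<'E'
from h import *
im=capture("wrist");cv2.imwrite("pics/w2.png",im)
p,R=tool();u=np.array([-.5493,-.8356,0]);c=np.array([.53,.141,.0375]);n=np.array([.8356,-.5493,0])
print('plate x,y,z of TCP mm',(p-c)@np.c_[u,n,[0,0,1]]*1e3)
E
python3 st.py
```

```text
plate x,y,z of TCP mm [-2.24630525 -2.3388529  10.63454693]
13.0833 [ 32.82  17.76 -32.01  -7.6  -30.91 -59.74] [0.52927952 0.14416188 0.04813455] [ 0.1 -0.2  0.6] 0.04813718365657823
[[ 0.102 -0.837  0.537]
 [ 0.147  0.547  0.824]
 [-0.984 -0.005  0.179]] (np.float64(10.3), np.float64(55.2)) 0.26310584944549137 [0.52883148 0.1440368  0.04780656]
```

View pics/w2.png

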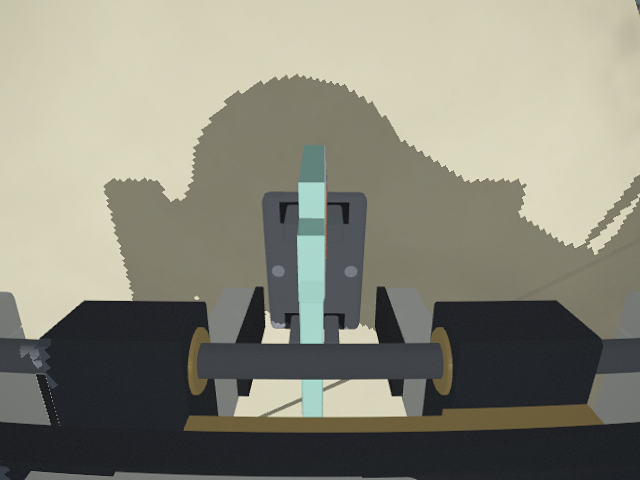

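>>> step_arm:
  steps:
    - [[0.1, -0.12, 0], 0]
    - [[0, 0, 0], 0]
    - [[0, 0, 0], 0]

```text
time_s: 13.33
tcp_pos: [0.5317, 0.1428, 0.0476]
eef_rot: [-1.9, 79.6, 55.0]
contact_force: [-0.2, -0.6, -0.3]
gripper_width: 0.0484
```

>>> step_arm:
  steps:
    - [[0, 0, 0], 0]
    - [[0, 0, 0], 0]
    - [[0, 0, 0], 0]
    - [[0, 0, 0], 0]
    - [[0, 0, 0], 0]
    - [[0, 0, 0], 0]
    - [[0, 0, 0], 0]
  fingers: 1.0
  grip_force: 20

```text
time_s: 13.92
tcp_pos: [0.5308, 0.1425, 0.0464]
eef_rot: [-1.5, 79.7, 55.3]
contact_force: [0.3, -0.1, 0.6]
gripper_width: 0.0078
```

```bash
python3 st.py; python3 - <<'E'
from h import *
p,R=tool();u=np.array([-.5493,-.8356,0]);c=np.array([.53,.141,.0375]);n=np.array([.8356,-.5493,0])
print('plate x,y,z of TCP mm',(p-c)@np.c_[u,n,[0,0,1]]*1e3)
im=capture("wrist");cv2.imwrite("pics/w3.png",im)
E
```

```text
13.9167 [ 32.53  18.03 -31.86  -7.72 -30.87 -59.38] [0.53081207 0.14246338 0.04643057] [ 0.3 -0.1  0.6] 0.007809310811768952
[[ 0.101 -0.837  0.538]
 [ 0.146  0.547  0.824]
 [-0.984 -0.005  0.178]] (np.float64(10.26), np.float64(55.3)) 0.23720845328838455 [0.53035731 0.14233868 0.04610169]
plate x,y,z of TCP mm [-1.66886564 -0.12526928  8.93056834]
```

View pics/w3.png

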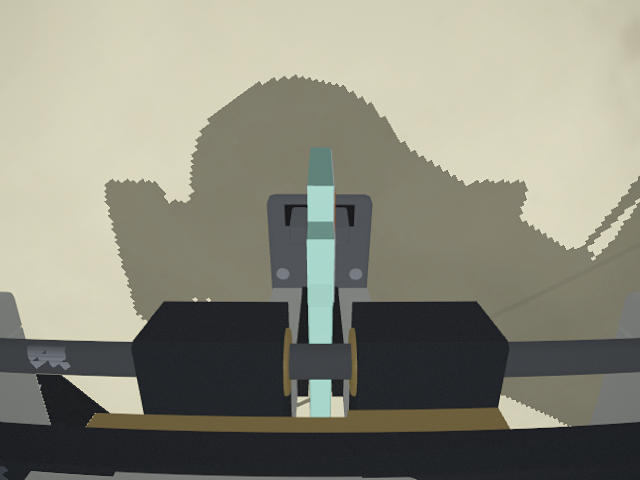

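```bash
cat > g.py <<'E'
from ik import *
import itertools
qg=np.array([32.53,18.03,-31.86,-7.72,-30.87,-59.38])
def goto(q,pt,N):
    for i in range(N):
        p,R=fk(q);d=np.clip(R.T@((pt-p)/(N-i))/.02,-1,1);q=run2(q,[(d,0)],.6)
    return q
dirs=[np.array(d)/max(np.abs(d)) for d in itertools.product((-1,0,1),repeat=3) if any(d)]
def greedy(q,K,box):
    seq=[]
    for k in range(K):
        best=None
        for d in dirs:
            q2=run2(q,[(d,0)],.6);p,R=fk(q2)
            if np.any(p<box[0]) or np.any(p>box[1]):continue
            t=tilt(R)[0]
            if best is None or t>best[0]: best=(t,q2,d)
        if best is None: break
        q=best[1];seq.append(best[2].tolist())
        if k%6==5: print('   ',k+1,best[0],tilt(fk(q)[1]),fk(q)[0].round(2),q.round(0),best[2])
        if best[0]>54:break
    return q,seq
if __name__=='__main__':
    for pt in ([.40,-.05,.82],[.40,-.25,.80],[.35,.15,.82]):
        q=goto(qg,np.array(pt),42);print(pt,fk(q)[0].round(3),tilt(fk(q)[1]),q.round(0))
        greedy(q,60,(np.array([.15,-.5,.3]),np.array([.55,.4,1.2])))
E
time python3 g.py
```

```text
[0.4, -0.05, 0.82] [ 0.4  -0.05  0.82] (np.float64(10.25), np.float64(55.3)) [  14.    5.   63.  -10. -140.  -56.]
    6 13.12 (np.float64(13.12), np.float64(34.2)) [ 0.49 -0.02  0.83] [  18.   12.   72.   -5. -136.  -56.] [-1. -1.  1.]
    12 18.36 (np.float64(18.36), np.float64(20.6)) [ 0.55 -0.01  0.83] [  20.   14.   72.   -0. -129.  -54.] [-1. -1.  0.]
    18 23.27 (np.float64(23.27), np.float64(13.2)) [ 0.55 -0.07  0.85] [  12.   13.   72.   -0. -125.  -47.] [-1. -1.  0.]
    24 28.78 (np.float64(28.78), np.float64(7.1)) [ 0.55 -0.11  0.88] [   9.   12.   72.    1. -121.  -43.] [-1. -1.  0.]
    30 35.13 (np.float64(35.13), np.float64(2.1)) [ 0.55 -0.11  0.91] [  12.   10.   72.    6. -117.  -43.] [-1. -1.  1.]
    36 42.1 (np.float64(42.1), np.float64(-1.4)) [ 0.54 -0.1   0.96] [  19.    9.   72.   15. -112.  -45.] [-1. -1.  1.]
    42 49.99 (np.float64(49.99), np.float64(-3.6)) [ 0.53 -0.05  1.02] [  33.    8.   72.   29. -108.  -50.] [-1. -1.  1.]
[0.4, -0.25, 0.8] [ 0.398 -0.248  0.795] (np.float64(10.24), np.float64(54.4)) [ -17.   14.   72.  -17. -144.  -30.]
    6 11.06 
[... 1142 characters left out ...]
0.85] [  41.   10.   72.   -1. -138.  -75.] [-1. -1.  1.]
    12 18.74 (np.float64(18.74), np.float64(30.7)) [0.5  0.13 0.85] [  38.   13.   72.    3. -130.  -69.] [-1. -1.  1.]
    18 25.29 (np.float64(25.29), np.float64(24.1)) [0.54 0.14 0.87] [  39.   13.   72.    8. -124.  -68.] [-1.  0.  1.]
    24 32.17 (np.float64(32.17), np.float64(20.5)) [0.55 0.16 0.9 ] [  44.   13.   72.   14. -118.  -69.] [-1. -1.  1.]
    30 39.36 (np.float64(39.36), np.float64(18.3)) [0.54 0.18 0.95] [  50.   11.   72.   21. -114.  -70.] [-1.  0.  1.]
    36 47.59 (np.float64(47.59), np.float64(16.6)) [0.53 0.16 1.  ] [  52.    9.   72.   27. -108.  -69.] [-1. -1.  1.]
real	1m52.442s
user	1m50.416s
sys	0m0.102s
```

```bash
python3 - <<'E'
from h import *
for z in(.3,.5,.7,.9):
    print(z,onz("top",[[330,131],[330,54],[245,205]],z).round(2).tolist())
# scene view of frame
print('scene rays x at y for lower grip pts')
c1,d1=ray("top",[[330,131],[335,55],[385,65]]);print(c1)
c,d=ray("scene",[[395,165],[400,100],[400,50],[404,10]]);
for x in(.6,.7,.8,.9): print(x,(c+d*((x-c[0])/d[:,0])[:,None]).round(2).tolist())
E
```

```text
0.3 [[0.77, 0.05, 0.3], [0.93, 0.05, 0.3], [0.63, 0.21, 0.3]]
0.5 [[0.7, 0.06, 0.5], [0.82, 0.05, 0.5], [0.59, 0.18, 0.5]]
0.7 [[0.63, 0.07, 0.7], [0.72, 0.06, 0.7], [0.55, 0.16, 0.7]]
0.9 [[0.56, 0.07, 0.9], [0.62, 0.07, 0.9], [0.51, 0.13, 0.9]]
scene rays x at y for lower grip pts
[0.43099675 0.09057104 1.262727  ]
0.6 [[0.6, -0.22, 0.35], [0.6, -0.22, 0.47], [0.6, -0.21, 0.56], [0.6, -0.21, 0.63]]
0.7 [[0.7, -0.09, 0.3], [0.7, -0.09, 0.45], [0.7, -0.08, 0.55], [0.7, -0.08, 0.63]]
0.8 [[0.8, 0.04, 0.25], [0.8, 0.04, 0.42], [0.8, 0.06, 0.54], [0.8, 0.05, 0.63]]
0.9 [[0.9, 0.17, 0.2], [0.9, 0.17, 0.39], [0.9, 0.19, 0.53], [0.9, 0.19, 0.64]]
```

```bash
python3 -c "
from plan import *
p,R=tool();print((R.T@[0,0,1]).round(2))
plan(p+[0,0,.06],0,4,dec=2)
plan([.40,-.05,.80],0,38,dec=1)"
```

```text
[-0.98 -0.    0.18]
[[[-0.74, -0.0, 0.13], 0], [[-0.74, -0.0, 0.13], 0], [[-0.74, -0.01, 0.14], 0], [[-0.73, -0.0, 0.13], 0]]
[]
[0.53071537 0.1424538  0.10636418] [[ 0.101 -0.837  0.538]
 [ 0.146  0.547  0.824]
 [-0.984 -0.005  0.178]]
[[[-1.0, 0.0, -0.1], 0], [[-1.0, 0.0, -0.1], 0], [[-1.0, 0.0, -0.1], 0], [[-1.0, 0.0, -0.1], 0], [[-1.0, 0.0, -0.1], 0], [[-1.0, 0.0, -0.1], 0], [[-1.0, 0.0, -0.1], 0], [[-1.0, 0.0, -0.1], 0], [[-1.0, 0.0, -0.1], 0], [[-1.0, 0.0, -0.1], 0], [[-1.0, 0.0, -0.1], 0], [[-1.0, 0.0, -0.1], 0], [[-1.0, 0.0, -0.1], 0], [[-1.0, 0.0, -0.1], 0], [[-1.0, 0.0, -0.1], 0], [[-1.0, 0.0, -0.1], 0], [[-1.0, 0.0, -0.1], 0], [[-1.0, 0.0, -0.1], 0], [[-1.0, 0.0, -0.1], 0], [[-1.0, 0.0, -0.1], 0]]
[[[-1.0, 0.0, -0.2], 0], [[-1.0, 0.0, -0.1], 0], [[-1.0, 0.0, -0.2], 0], [[-1.0, 0.0, -0.1], 0], [[-1.0, 0.0, -0.2], 0], [[-1.0, 0.0, -0.1], 0], [[-1.0, 0.0, -0.2], 0], [[-1.0, 0.0, -0.1], 0], [[-1.0, 0.0, -0.2], 0], [[-1.0, 0.0, -0.1], 0], [[-1.0, 0.0, -0.2], 0], [[-1.0, 0.0, -0.1], 0], [[-1.0, 0.0, -0.2], 0], [[-1.0, 0.0, -0.1], 0], [[-1.0, 0.0, -0.2], 0], [[-1.0, 0.0, -0.1], 0], [[-1.0, 0.0, -0.2], 0], [[-1.0, 0.0, -0.1], 0]]
[ 0.40319777 -0.0462835   0.77752712] [[ 0.101 -0.837  0.538]
 [ 0.146  0.547  0.824]
 [-0.984 -0.005  0.178]]
```

>>> step_arm:
  steps:
    - [[-0.3, 0, 0.05], 0]
    - [[-0.6, 0, 0.1], 0]
    - [[-0.8, 0, 0.14], 0]
    - [[-0.9, 0, 0.1], 0]
    - [[-1, 0, 0], 0]
    - [[-1, 0, -0.1], 0]
    - [[-1, 0, -0.1], 0]
    - [[-1, 0, -0.1], 0]

```text
time_s: 14.63
tcp_pos: [0.5178, 0.1242, 0.1778]
eef_rot: [-1.5, 79.8, 55.4]
contact_force: [-0.2, 0.5, -1.1]
gripper_width: 0.0081
```

```bash
python3 st.py;python3 - <<'E'
from h import *
a=capture("scene");b=capture("wrist")
cv2.imwrite("pics/s4.png",cv2.resize(a[150:330,220:400],None,fx=3,fy=3));cv2.imwrite("pics/w4.png",b)
E
```

```text
14.6333 [ 31.56   6.43 -26.2   -5.54 -48.12 -61.36] [0.51778612 0.12423256 0.17776659] [-0.2  0.5 -1.1] 0.008131725355283644
[[ 0.101 -0.837  0.538]
 [ 0.146  0.547  0.824]
 [-0.984 -0.005  0.178]] (np.float64(10.24), np.float64(55.4)) 0.22111458208272305 [0.51754845 0.12423029 0.17736854]
```

View pics/s4.png

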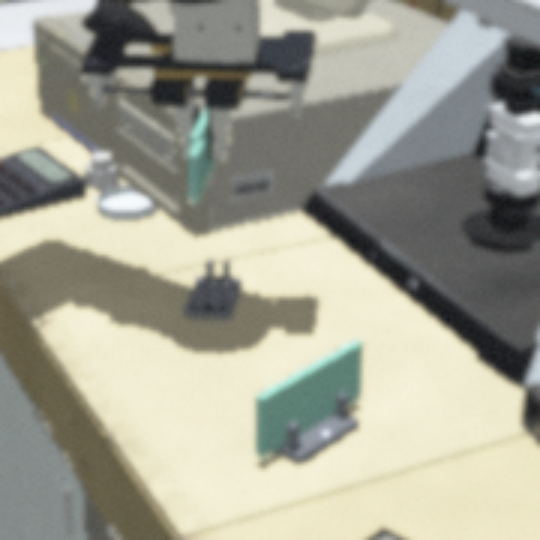

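View pics/w4.png

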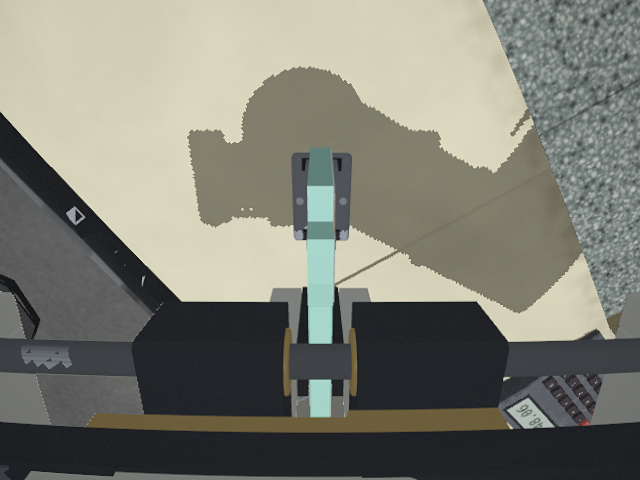

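```bash
cat > fin.py <<'E'
from ik import *
qh=np.array([31.56,6.43,-26.2,-5.54,-48.12,-61.36]);Rg=fk(qh)[1]
xp_t=Rg.T@np.array([-.5493,-.8356,0]); # plate x in tool frame
print('plate x in tool',xp_t.round(3))
def final(z,az,t,roll):
    a,b=np.radians([az,t]);xx=np.array([np.sin(b)*np.cos(a),np.sin(b)*np.sin(a),-np.cos(b)])
    v=np.array([0,0,1.])-xx*xx[2];v/=np.linalg.norm(v)
    RR=np.c_[xx,v,np.cross(xx,v)]@rot(X,roll)
    xp=RR@xp_t; return np.array([.4636,-.3129,z])-.0437*xp,RR,xp
if __name__=='__main__':
  for z in(.3,.45,.6):
    for az in(-30,-10,10):
      for t in(54,):
        p,R,xp=final(z,az,t,0)
        for s in((0,20,20,0,-60,150),(-20,20,20,-30,-60,-150)):
            q,e=ik(p,R,s); print(z,az,t,q.round(0),e.round(3))
E
python3 fin.py
```

```text
plate x in tool [-0.178  0.002 -0.984]
0.3 -30 54 [ -26.   -9.  -39.  -30.   -4. -152.] 0.062
0.3 -30 54 [ -26.   -9.  -39.  -30.   -4. -152.] 0.062
0.3 -10 54 [ -40.   -6.  -24.  -51.  -32. -115.] 0.0
0.3 -10 54 [ -40.   -6.  -24.  -51.  -32. -115.] 0.0
0.3 10 54 [-52.   4. -13. -58. -57. -92.] 0.0
0.3 10 54 [-52.   4. -13. -58. -57. -92.] 0.0
0.45 -30 54 [-21. -21. -51.  49. -10. 126.] 0.0
0.45 -30 54 [-21. -21. -51.  49. -10. 126.] 0.0
0.45 -10 54 [ -32.  -14.  -18.  -29.  -38. -143.] 0.0
0.45 -10 54 [ -32.  -14.  -18.  -29.  -38. -143.] 0.0
0.45 10 54 [ -49.   -3.   -3.  -49.  -65. -110.] 0.0
0.45 10 54 [ -49.   -3.   -3.  -49.  -65. -110.] 0.0
0.6 -30 54 [-10. -24. -28.  27. -37. 146.] 0.0
0.6 -30 54 [-10. -24. -28.  27. -37. 146.] 0.0
0.6 -10 54 [ -29.  -16.   -4.  -20.  -51. -155.] 0.0
0.6 -10 54 [ -29.  -16.   -4.  -20.  -51. -155.] 0.0
0.6 10 54 [ -47.   -5.   12.  -44.  -76. -124.] 0.0
0.6 10 54 [ -47.   -5.   12.  -44.  -76. -124.] 0.0
```

>>> step_arm:
  steps:
    - [[-1, 0, 0], 1]
    - [[-1, 0, 0], 1]
    - [[-1, 0, 0], 1]
    - [[-1, 0, 0], 1]
    - [[-1, 0, 0], 1]
    - [[-1, 0, 0], 1]
    - [[-1, 0, 0], 1]
    - [[-1, 0, 0], 1]
    - [[-1, 0, 0], 1]
    - [[-1, 0, 0], 1]
    - [[-1, 0, 0], 1]
    - [[-1, 0, 0], 1]
    - [[-1, 0, 0], 1]
    - [[-1, 0, 0], 1]
    - [[-1, 0, 0], 1]
    - [[-1, 0, -0.2], 0]
    - [[-1, 0, -0.2], 0]
    - [[-1, 0, -0.2], 0]
    - [[-1, 0, -0.2], 0]
    - [[-1, 0, -0.2], 0]

```text
time_s: 16.4
tcp_pos: [0.4605, 0.0769, 0.5706]
eef_rot: [88.7, 79.8, 55.5]
contact_force: [0.2, 0.2, -0.4]
gripper_width: 0.0082
```

```bash
python3 st.py
```

```text
16.4 [  30.02   -6.33   11.42   -4.43  -98.48 -154.19] [0.46051964 0.07690293 0.57059876] [ 0.2  0.2 -0.4] 0.008154329255244733
[[ 0.1    0.538  0.837]
 [ 0.146  0.824 -0.547]
 [-0.984  0.177  0.004]] (np.float64(10.22), np.float64(55.5)) 0.19946586161928329 [0.46070122 0.07714253 0.57018194]
```

```bash
cat > g2.py <<'E'
from ik import *
import sys,itertools
dirs=[np.array(d) for d in itertools.product((-1,),(-1,-.5,0,.5,1),(-1,-.5,0,.5,1))]
def greedy(q,K,xmax,ymin=-.3,ymax=.3,tmax=60,w=.6):
    seq=[]
    for k in range(K):
        best=None
        for d in dirs:
            q2=run2(q,[(d,0)],w);p,R=fk(q2)
            if p[0]>xmax or p[1]<ymin or p[1]>ymax or abs(q2[5])>170: continue
            t=tilt(R)[0]
            if best is None or t>best[0]: best=(t,q2,d)
        if best is None: print('stuck');break
        q=best[1];seq.append([best[2].tolist(),0])
        if k%5==4: print('   ',k+1,tilt(fk(q)[1]),fk(q)[0].round(2),q.round(0))
        if best[0]>tmax:break
    print(seq);return q,seq
if __name__=='__main__':
    q=np.array([30.02,-6.33,11.42,-4.43,-98.48,-154.19])
    q=run2(q,[([-1,0,-.2],0)]*12,.6);print(fk(q)[0],q.round(0),tilt(fk(q)[1]))
    greedy(q,45,.53)
E
time python3 g2.py
```

```text
[0.39642011 0.06832403 0.80619303] [  34.    1.   54.   -5. -133. -161.] (np.float64(10.22), np.float64(55.5))
    5 (np.float64(12.48), np.float64(42.5)) [0.48 0.07 0.83] [  30.   12.   72.   -4. -137. -157.]
    10 (np.float64(16.84), np.float64(30.4)) [0.53 0.09 0.83] [  31.   14.   72.    0. -131. -155.]
    15 (np.float64(21.26), np.float64(24.7)) [0.53 0.14 0.85] [  39.   14.   72.    6. -127. -158.]
    20 (np.float64(26.31), np.float64(21.3)) [0.53 0.17 0.88] [  45.   13.   72.   12. -123. -160.]
    25 (np.float64(32.01), np.float64(19.2)) [0.53 0.19 0.91] [  49.   13.   72.   18. -119. -161.]
    30 (np.float64(38.1), np.float64(17.8)) [0.53 0.19 0.94] [  53.   12.   72.   23. -115. -162.]
    35 (np.float64(44.94), np.float64(16.7)) [0.53 0.18 0.99] [  55.   10.   72.   28. -111. -160.]
    40 (np.float64(51.85), np.float64(15.8)) [0.51 0.16 1.03] [  58.    8.   72.   34. -107. -160.]
    45 (np.float64(58.72), np.float64(15.1)) [0.48 0.15 1.09] [  65.    6.   72.   42. -104. -160.]
[[[-1.0, 0.5, 1.0], 0], [[-1, 1, 1], 0], [[-1, 1, 1], 0], [[-1, 1, 1], 0], [[-1, 1, 1], 0], [[-1, 1, 1], 0], [[-1, 1, 1], 0], [[-1, 1, 1], 0], [[-1, 1, 1], 0], [[-1.0, 1.0, 0.5], 0], [[-1.0, 1.0, 0.5], 0], [[-1, 1, 0], 0], [[-1.0, 1.0, 0.5], 0], [[-1, 1, 0], 0], [[-1.0, 1.0, 0.5], 0], [[-1.0, 1.0, 0.5], 0], [[-1.0, 1.0, 0.5], 0], [[-1, 1, 0], 0], [[-1.0, 1.0, 0.5], 0], [[-1.0, 1.0, 0.5], 0], [[-1.0, 1.0, 0.5], 0], [[-1.0, 1.0, 0.5], 0], [[-1.0, 1.0, 0.5], 0], [[-1, 1, 1], 0], [[-1.0, 1.0, 0.5], 0], [[-1.0, 1.0, 0.5], 0], [[-1, 1, 1], 0], [[-1.0, 1.0, 0.5], 0], [[-1, 1, 1], 0], [[-1.0, 1.0, 0.5], 0], [[-1, 1, 1], 0], [[-1, 1, 1], 0], [[-1, 1, 1], 0], [[-1, 1, 1], 0], [[-1, 1, 1], 0], [[-1, 1, 1], 0], [[-1, 1, 1], 0], [[-1, 1, 1], 0], [[-1, 1, 1], 0], [[-1, 1, 1], 0], [[-1, 1, 1], 0], [[-1, 1, 1], 0], [[-1, 1, 1], 0], [[-1, 1, 1], 0], [[-1, 1, 1], 0]]
real	0m33.204s
user	0m33.364s
sys	0m0.173s
```

```bash
cat > g3.py <<'E'
from g2 import *
q=np.array([30.02,-6.33,11.42,-4.43,-98.48,-154.19])
q=run2(q,[([-1,-.3,0],0)]*11,.6);print(fk(q)[0],q.round(0),tilt(fk(q)[1]))
greedy(q,48,.53,ymax=.0,tmax=52)
E
python3 g3.py
```

```text
[ 0.40309363 -0.009408    0.77499695] [  21.   -1.   47.   -7. -129. -149.] (np.float64(10.22), np.float64(55.5))
    5 (np.float64(10.66), np.float64(50.5)) [ 0.41 -0.02  0.84] [  20.    8.   72.   -9. -144. -151.]
    10 (np.float64(13.52), np.float64(33.5)) [ 0.47 -0.01  0.84] [  21.   11.   72.   -4. -138. -148.]
    15 (np.float64(17.69), np.float64(22.3)) [ 0.52 -0.    0.84] [  22.   13.   72.   -0. -131. -146.]
    20 (np.float64(21.91), np.float64(15.6)) [ 0.53 -0.04  0.85] [  17.   12.   72.    1. -128. -141.]
    25 (np.float64(26.2), np.float64(10.4)) [ 0.53 -0.07  0.88] [  15.   11.   72.    2. -125. -138.]
    30 (np.float64(30.96), np.float64(6.5)) [ 0.53 -0.05  0.91] [  21.   10.   72.    9. -121. -140.]
    35 (np.float64(36.36), np.float64(3.6)) [ 0.53 -0.05  0.94] [  25.    9.   72.   14. -118. -140.]
    40 (np.float64(42.71), np.float64(1.3)) [ 0.53 -0.02  0.98] [  33.    8.   72.   23. -114. -142.]
    45 (np.float64(49.25), np.float64(-0.1)) [ 0.51 -0.    1.02] [  42.    7.   72.   32. -110. -144.]
[[[-1, -1, -1], 0], [[-1, -1, -1], 0], [[-1, 1, 1], 0], [[-1, 1,
[... 176 characters left out ...]
0], [[-1.0, 0.5, 1.0], 0], [[-1, 1, 1], 0], [[-1.0, 0.5, 1.0], 0], [[-1.0, 0.5, 1.0], 0], [[-1, 0, 1], 0], [[-1, 0, 1], 0], [[-1, 0, 1], 0], [[-1, 0, 1], 0], [[-1, 0, 1], 0], [[-1, 0, 1], 0], [[-1.0, 1.0, 0.5], 0], [[-1, 0, 1], 0], [[-1.0, 1.0, 0.5], 0], [[-1, 0, 1], 0], [[-1.0, 0.5, 1.0], 0], [[-1.0, 1.0, 0.5], 0], [[-1.0, 1.0, 0.5], 0], [[-1.0, 0.5, 1.0], 0], [[-1.0, 1.0, 0.5], 0], [[-1.0, 0.5, 1.0], 0], [[-1.0, 0.5, 1.0], 0], [[-1.0, 0.5, 1.0], 0], [[-1, 1, 1], 0], [[-1.0, 0.5, 1.0], 0], [[-1, 1, 1], 0], [[-1, 1, 1], 0], [[-1, 1, 1], 0], [[-1, 1, 1], 0], [[-1, 1, 1], 0], [[-1, 1, 1], 0], [[-1.0, 0.5, 1.0], 0], [[-1, 1, 1], 0], [[-1.0, 0.5, 1.0], 0], [[-1.0, 0.5, 1.0], 0], [[-1, 1, 1], 0]]
```

>>> step_arm:
  steps:
    - [[-1, -0.3, 0], 0]
    - [[-1, -0.3, 0], 0]
    - [[-1, -0.3, 0], 0]
    - [[-1, -0.3, 0], 0]
    - [[-1, -0.3, 0], 0]
    - [[-1, -0.3, 0], 0]
    - [[-1, -0.3, 0], 0]
    - [[-1, -0.3, 0], 0]
    - [[-1, -0.3, 0], 0]
    - [[-1, -0.3, 0], 0]
    - [[-1, 0, 0.5], 0]
    - [[-1, 0.7, 1], 0]
    - [[-1, 0.7, 1], 0]
    - [[-1, 0.7, 1], 0]
    - [[-1, 0.7, 1], 0]
    - [[-1, 0.7, 1], 0]
    - [[-1, 0.7, 1], 0]
    - [[-1, 0.7, 1], 0]
    - [[-1, 0.5, 1], 0]
    - [[-1, 0.5, 1], 0]

```text
time_s: 18.07
tcp_pos: [0.5242, -0.0221, 0.8164]
eef_rot: [64.8, 75.5, 31.2]
contact_force: [-0.2, -0.2, -1.1]
gripper_width: 0.0079
```

```bash
python3 st.py
```

```text
18.0667 [  16.26   14.16   71.68   -5.08 -133.43 -143.86] [ 0.52416043 -0.02212432  0.8164164 ] [-0.2 -0.2 -1.1] 0.007948457644335525
[[ 0.213  0.53   0.821]
 [ 0.129  0.818 -0.561]
 [-0.968  0.226  0.106]] (np.float64(14.45), np.float64(31.2)) 6.153910429092895 [ 0.52451103 -0.02190292  0.81618611]
```

```bash
cat > g4.py <<'E'
from g2 import *
from plant import get_state
s=get_state();greedy(s["joints"],40,.54,ymax=.02,ymin=-.2,tmax=53)
E
python3 g4.py
```

```text
5 (np.float64(18.25), np.float64(22.0)) [ 0.54 -0.02  0.83] [  18.   14.   72.   -1. -130. -143.]
    10 (np.float64(22.15), np.float64(15.8)) [ 0.54 -0.05  0.85] [  16.   13.   72.    0. -127. -140.]
    15 (np.float64(26.46), np.float64(10.6)) [ 0.54 -0.08  0.87] [  14.   11.   72.    2. -124. -137.]
    20 (np.float64(31.34), np.float64(6.9)) [ 0.54 -0.03  0.91] [  23.   10.   72.   10. -121. -141.]
    25 (np.float64(37.03), np.float64(3.9)) [ 0.54 -0.04  0.94] [  26.    9.   72.   14. -117. -141.]
    30 (np.float64(43.43), np.float64(1.8)) [ 0.54 -0.01  0.98] [  33.    9.   72.   23. -112. -143.]
    35 (np.float64(50.2), np.float64(0.5)) [0.53 0.01 1.03] [  43.    8.   72.   33. -109. -145.]
[[[-1, 1, 1], 0], [[-1.0, 1.0, 0.5], 0], [[-1.0, 0.5, 0.5], 0], [[-1.0, 0.5, 0.5], 0], [[-1, 0, 1], 0], [[-1.0, 0.5, 0.5], 0], [[-1, 0, 1], 0], [[-1.0, 0.5, 0.5], 0], [[-1, 0, 1], 0], [[-1, 0, 1], 0], [[-1, 0, 1], 0], [[-1, 0, 1], 0], [[-1, 0, 1], 0], [[-1.0, 1.0, 0.5], 0], [[-1, 0, 1], 0], [[-1.0, 1.0, 0.5], 0], [[-1.0, 1.0, 0.5], 0], [[-1.0, 1.0, 0.5], 0], [[-1.0, 0.5, 1.0], 0], [[-1.0, 1.0, 0.5], 0], [[-1.0, 0.5, 1.0], 0], [[-1.0, 0.5, 1.0], 0], [[-1.0, 0.5, 1.0], 0], [[-1.0, 0.5, 1.0], 0], [[-1, 1, 1], 0], [[-1.0, 0.5, 1.0], 0], [[-1, 1, 1], 0], [[-1, 1, 1], 0], [[-1, 1, 1], 0], [[-1, 1, 1], 0], [[-1, 1, 1], 0], [[-1, 1, 1], 0], [[-1, 1, 1], 0], [[-1, 1, 1], 0], [[-1, 1, 1], 0], [[-1, 1, 1], 0], [[-1.0, 0.5, 1.0], 0], [[-1, 1, 1], 0]]
```

>>> step_arm:
  steps:
    - [[-1, 1, 0.7], 0]
    - [[-1, 0.8, 0.5], 0]
    - [[-1, 0.5, 0.5], 0]
    - [[-1, 0.5, 0.5], 0]
    - [[-1, 0, 1], 0]
    - [[-1, 0.5, 0.5], 0]
    - [[-1, 0, 1], 0]
    - [[-1, 0.5, 0.5], 0]
    - [[-1, 0, 1], 0]
    - [[-1, 0, 1], 0]
    - [[-1, 0, 1], 0]
    - [[-1, 0.5, 0.8], 0]
    - [[-1, 0, 1], 0]
    - [[-1, 1, 0.5], 0]
    - [[-1, 0, 1], 0]
    - [[-1, 1, 0.5], 0]
    - [[-1, 1, 0.5], 0]
    - [[-1, 0.8, 0.7], 0]
    - [[-1, 0.5, 1], 0]
    - [[-1, 0.8, 0.7], 0]

```text
time_s: 19.73
tcp_pos: [0.5395, -0.0351, 0.9038]
eef_rot: [42.3, 58.9, 7.0]
contact_force: [-0.6, -0.8, -1.6]
gripper_width: 0.008
```

```bash
python3 st.py; python3 g4.py
```

```text
19.7333 [  22.48   10.49   71.65    9.2  -120.65 -140.91] [ 0.53953423 -0.03511507  0.90378751] [-0.6 -0.8 -1.6] 0.007991538152538873
[[ 0.513  0.482  0.711]
 [ 0.063  0.804 -0.591]
 [-0.856  0.348  0.382]] (np.float64(31.1), np.float64(7.0)) 23.158466437816163 [ 0.53975454 -0.03509033  0.90385148]
    5 (np.float64(36.7), np.float64(4.2)) [ 0.54 -0.03  0.94] [  27.    9.   72.   15. -117. -142.]
    10 (np.float64(43.13), np.float64(2.1)) [ 0.54 -0.01  0.98] [  34.    9.   72.   23. -113. -143.]
    15 (np.float64(49.91), np.float64(0.8)) [0.53 0.02 1.03] [  43.    8.   72.   33. -109. -146.]
[[[-1.0, 1.0, 0.5], 0], [[-1.0, 0.5, 1.0], 0], [[-1.0, 0.5, 1.0], 0], [[-1.0, 0.5, 1.0], 0], [[-1, 1, 1], 0], [[-1.0, 0.5, 1.0], 0], [[-1, 1, 1], 0], [[-1, 1, 1], 0], [[-1, 1, 1], 0], [[-1, 1, 1], 0], [[-1, 1, 1], 0], [[-1, 1, 1], 0], [[-1, 1, 1], 0], [[-1, 1, 1], 0], [[-1, 1, 1], 0], [[-1.0, 0.5, 1.0], 0], [[-1.0, 0.5, 1.0], 0], [[-1, 1, 1], 0]]
```

Sim matches; continue with 20 more rows.

>>> step_arm:
  steps:
    - [[-1, 0.8, 0.7], 0]
    - [[-1, 0.5, 1], 0]
    - [[-1, 0.5, 1], 0]
    - [[-1, 0.5, 1], 0]
    - [[-1, 1, 1], 0]
    - [[-1, 0.5, 1], 0]
    - [[-1, 1, 1], 0]
    - [[-1, 0.8, 1], 0]
    - [[-1, 0.8, 1], 0]
    - [[-1, 0.8, 1], 0]
    - [[-1, 0.8, 1], 0]
    - [[-1, 0.8, 1], 0]
    - [[-1, 0.8, 1], 0]
    - [[-1, 0.8, 1], 0]
    - [[-1, 0.8, 1], 0]
    - [[-1, 0.5, 1], 0]
    - [[-1, 0.5, 1], 0]
    - [[-1, 0.8, 1], 0]
    - [[-1, 0.8, 1], 0]

```text
time_s: 21.32
tcp_pos: [0.4919, -0.0088, 1.0598]
eef_rot: [36.9, 35.9, -0.2]
contact_force: [0.3, -0.3, -1.0]
gripper_width: 0.0079
```

```bash
python3 st.py; cat > f2.py <<'E'
from fin import *
from plant import get_state
s=get_state();q0=s["joints"];p0,R0=fk(q0);x=R0[:,0];t,az=tilt(R0)
for z in(.3,.4,.5):
    p,R,xp=final(z,az,t,0);tw=np.degrees(Ro.from_matrix(R0.T@R).as_rotvec())
    q,e=ik(p,R,(-35,-10,-10,-40,-50,-120));print(z,'turn',(tw/6).round(2),p.round(3),q.round(0),e.round(4),'xp',xp.round(2))
E
python3 f2.py
```

```text
21.3167 [  46.33    5.34   71.69   38.28 -108.23 -144.74] [ 0.49189051 -0.00875773  1.05982984] [ 0.3 -0.3 -1. ] 0.007933819501133536
[[ 0.811  0.355  0.466]
 [-0.003  0.799 -0.602]
 [-0.586  0.486  0.648]] (np.float64(54.15), np.float64(-0.2)) 42.7303182689809 [ 0.49162588 -0.00919212  1.06039388]
plate x in tool [-0.178  0.002 -0.984]
0.3 turn [8.85 0.   0.  ] [ 0.47  -0.356  0.295] [ -48.   -1.  -19.  -57.  -46. -100.] 0.0 xp [-0.14  0.98  0.11]
0.4 turn [8.85 0.   0.  ] [ 0.47  -0.356  0.395] [ -44.   -7.  -13.  -47.  -50. -116.] 0.0 xp [-0.14  0.98  0.11]
0.5 turn [8.85 0.   0.  ] [ 0.47  -0.356  0.495] [ -42.  -10.   -5.  -40.  -56. -127.] 0.0 xp [-0.14  0.98  0.11]
```

```bash
cat > p5.py <<'E'
from fin import *
from plant import get_state
s=get_state();q=s["joints"].copy();p0,R0=fk(q);t,az=tilt(R0)
pt,R,xp=final(.45,az,t,0);N=30;rows=[];done=0
for i in range(N):
    p,Rc=fk(q);d=np.clip((Rc.T@((pt-p)/(N-i))/.02),-1,1).round(1);tu=1.0 if 16<=i<24 else (.8 if i==24 else 0)
    q=run2(q,[(d,tu)],.6);rows.append([d.tolist(),tu])
    if i%4==3: print(i,fk(q)[0].round(3),tilt(fk(q)[1]),q.round(0))
print(rows[:15]);print(rows[15:]);print(pt,fk(q)[0])
E
python3 p5.py
```

```text
plate x in tool [-0.178  0.002 -0.984]
3 [ 0.491 -0.051  0.992] (np.float64(54.25), np.float64(-0.4)) [  39.  -11.   37.   31.  -91. -152.]
7 [ 0.489 -0.099  0.907] (np.float64(54.25), np.float64(-0.4)) [  27.  -18.   20.   23.  -78. -149.]
11 [ 0.486 -0.146  0.822] (np.float64(54.25), np.float64(-0.4)) [  14.  -22.    9.   13.  -68. -140.]
15 [ 0.484 -0.194  0.737] (np.float64(54.25), np.float64(-0.4)) [   0.  -23.    2.    0.  -60. -127.]
19 [ 0.483 -0.24   0.654] (np.float64(54.25), np.float64(-0.4)) [ -14.  -21.   -3.  -13.  -55. -135.]
23 [ 0.48  -0.286  0.571] (np.float64(54.25), np.float64(-0.4)) [ -26.  -17.   -6.  -26.  -53. -142.]
27 [ 0.474 -0.335  0.488] (np.float64(54.25), np.float64(-0.4)) [ -38.  -12.   -8.  -38.  -53. -130.]
[[[0.6, -1.0, -0.3], 0], [[0.6, -1.0, -0.3], 0], [[0.6, -1.0, -0.4], 0], [[0.6, -1.0, -0.3], 0], [[0.6, -1.0, -0.4], 0], [[0.6, -1.0, -0.3], 0], [[0.6, -1.0, -0.4], 0], [[0.6, -1.0, -0.3], 0], [[0.6, -1.0, -0.4], 0], [[0.6, -1.0, -0.3], 0], [[0.6, -1.0, -0.4], 0], [[0.6, -1.0, -0.3], 0], [[0.6, -1.0, -0.4], 0], [[0.6, -1.0, -0.3], 0], [[0.6, -1.0, -0.4], 0]]
[[[0.6, -1.0, -0.3], 0], [[0.6, -1.0, -0.4], 1.0], [[0.6, -1.0, -0.2], 1.0], [[0.6, -1.0, -0.1], 1.0], [[0.6, -1.0, -0.0], 1.0], [[0.6, -1.0, 0.1], 1.0], [[0.6, -1.0, 0.2], 1.0], [[0.5, -1.0, 0.3], 1.0], [[0.6, -1.0, 0.4], 1.0], [[0.5, -0.9, 0.5], 0.8], [[0.6, -0.9, 0.6], 0], [[0.5, -0.9, 0.6], 0], [[0.6, -0.9, 0.6], 0], [[0.5, -0.9, 0.5], 0], [[0.6, -1.0, 0.6], 0]]
[ 0.46968748 -0.35592459  0.44536999] [ 0.46976536 -0.35679444  0.44454708]
```

>>> step_arm:
  steps:
    - [[0.3, -0.5, -0.2], 0]
    - [[0.6, -1, -0.3], 0]
    - [[0.6, -1, -0.4], 0]
    - [[0.6, -1, -0.3], 0]
    - [[0.6, -1, -0.4], 0]
    - [[0.6, -1, -0.3], 0]
    - [[0.6, -1, -0.4], 0]
    - [[0.6, -1, -0.3], 0]
    - [[0.6, -1, -0.4], 0]
    - [[0.6, -1, -0.3], 0]
    - [[0.6, -1, -0.4], 0]
    - [[0.6, -1, -0.3], 0]
    - [[0.6, -1, -0.4], 0]
    - [[0.6, -1, -0.3], 0]
    - [[0.6, -1, -0.4], 0]
    - [[0.6, -1, -0.3], 0]

```text
time_s: 22.65
tcp_pos: [0.4821, -0.1896, 0.734]
eef_rot: [36.8, 35.9, -0.3]
contact_force: [0.5, 0.2, -1.5]
gripper_width: 0.0078
```

```bash
python3 st.py; sed -i 's/N=30/N=15/; s/16<=i<24/i<8/; s/i==24/i==8/' p5.py; python3 p5.py; python3 -c "
from h import *
cv2.imwrite('pics/s5.png',capture('scene'))"
```

```text
22.65 [   1.08  -22.94    0.96    1.27  -59.79 -128.19] [ 0.48214016 -0.18961177  0.73403256] [ 0.5  0.2 -1.5] 0.007757994414729485
[[ 0.81   0.355  0.467]
 [-0.004  0.799 -0.601]
 [-0.586  0.485  0.649]] (np.float64(54.11), np.float64(-0.3)) 42.7389441378681 [ 0.48290823 -0.1895708   0.73406035]
plate x in tool [-0.178  0.002 -0.984]
3 [ 0.477 -0.236  0.658] (np.float64(54.11), np.float64(-0.3)) [ -13.  -21.   -3.  -12.  -56. -136.]
7 [ 0.474 -0.28   0.583] (np.float64(54.11), np.float64(-0.3)) [ -25.  -18.   -5.  -25.  -54. -144.]
11 [ 0.471 -0.322  0.504] (np.float64(54.11), np.float64(-0.3)) [ -36.  -13.   -8.  -36.  -53. -133.]
[[[0.5, -0.9, -0.3], 1.0], [[0.5, -1.0, -0.2], 1.0], [[0.5, -1.0, -0.1], 1.0], [[0.5, -1.0, -0.0], 1.0], [[0.5, -1.0, 0.1], 1.0], [[0.5, -0.9, 0.2], 1.0], [[0.6, -0.9, 0.3], 1.0], [[0.5, -0.9, 0.4], 1.0], [[0.6, -0.9, 0.5], 0.8], [[0.5, -0.8, 0.5], 0], [[0.6, -0.8, 0.5], 0], [[0.5, -0.8, 0.5], 0], [[0.6, -0.8, 0.6], 0], [[0.5, -0.8, 0.5], 0], [[0.6, -0.8, 0.6], 0]]
[]
[ 0.46960914 -0.35593513  0.44536564] [ 0.47089054 -0.35659098  0.44563153]
```

View pics/s5.png

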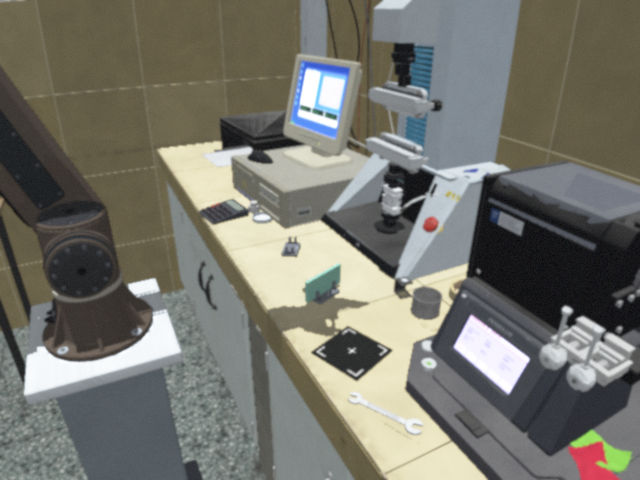

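>>> step_arm:
  steps:
    - [[0.5, -0.9, -0.3], 1]
    - [[0.5, -1, -0.2], 1]
    - [[0.5, -1, -0.1], 1]
    - [[0.5, -1, 0], 1]
    - [[0.5, -1, 0.1], 1]
    - [[0.5, -0.9, 0.2], 1]
    - [[0.6, -0.9, 0.3], 1]
    - [[0.5, -0.9, 0.4], 1]
    - [[0.6, -0.9, 0.5], 0.8]
    - [[0.5, -0.8, 0.5], 0]
    - [[0.6, -0.8, 0.5], 0]
    - [[0.5, -0.8, 0.5], 0]
    - [[0.5, -0.8, 0.6], 0]
    - [[0.4, -0.5, 0.4], 0]
    - [[0, 0, 0], 0]
    - [[0, 0, 0], 0]

```text
time_s: 24.03
tcp_pos: [0.4706, -0.3423, 0.4729]
eef_rot: [89.6, 36.0, -0.3]
contact_force: [-0.1, -0.7, 0.7]
gripper_width: 0.0079
```

```bash
python3 st.py; python3 - <<'E'
from h import *
for n in("top","wrist"): cv2.imwrite(f"pics/{n}6.png",capture(n))
E
python3 f2.py
```

```text
24.0333 [ -39.72  -10.68   -8.53  -40.01  -52.97 -127.01] [ 0.47057004 -0.34231009  0.47291696] [-0.1 -0.7  0.7] 0.007864383272994267
[[ 0.809  0.588 -0.002]
 [-0.004  0.003 -1.   ]
 [-0.588  0.809  0.005]] (np.float64(53.95), np.float64(-0.3)) 42.65052111006803 [ 0.47156407 -0.34191103  0.47180033]
plate x in tool [-0.178  0.002 -0.984]
0.3 turn [ 0.09  0.   -0.  ] [ 0.47  -0.356  0.295] [ -48.   -1.  -19.  -57.  -46. -101.] 0.0 xp [-0.14  0.98  0.11]
0.4 turn [ 0.09  0.   -0.  ] [ 0.47  -0.356  0.395] [ -44.   -7.  -13.  -47.  -50. -116.] 0.0 xp [-0.14  0.98  0.11]
0.5 turn [ 0.09  0.   -0.  ] [ 0.47  -0.356  0.495] [ -42.  -10.   -5.  -40.  -56. -128.] 0.0 xp [-0.14  0.98  0.11]
```

View pics/top6.png

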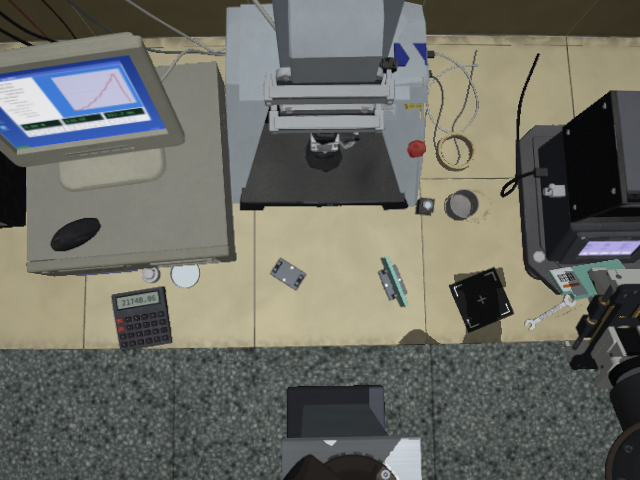

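View pics/wrist6.png

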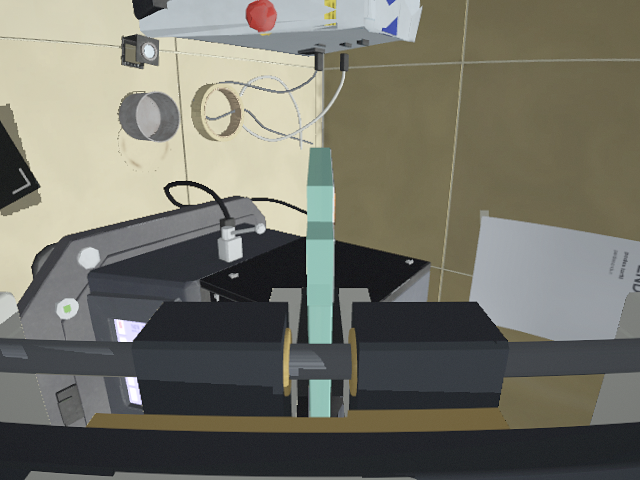

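```bash
python3 - <<'E'
from h import *
t=cv2.imread("pics/top6.png")
cv2.imwrite("pics/z6.png",cv2.resize(t[245:325,530:640],None,fx=7,fy=7,interpolation=cv2.INTER_CUBIC))
p,R=tool();xp=R@np.array([-.178,.002,-.984]);print('frost',p+.0437*xp,'label n',R[:,1])
f=p+.0437*xp
m=camera_model("top");print(cv2.projectPoints((f+.004*R[:,1])[None],m["rvec"],m["tvec"],m["intrinsics"],m["dist_coeffs"])[0].ravel())
print('cross',onz("top",[[481.3,299.3]],.003))
E
```

```text
frost [ 0.46471912 -0.29851104  0.47920511] label n [0.5864999  0.00586186 0.80992808]
[572.60755988 286.37643197]
cross [[ 0.46296699 -0.31387896  0.003     ]]
```

View pics/z6.png

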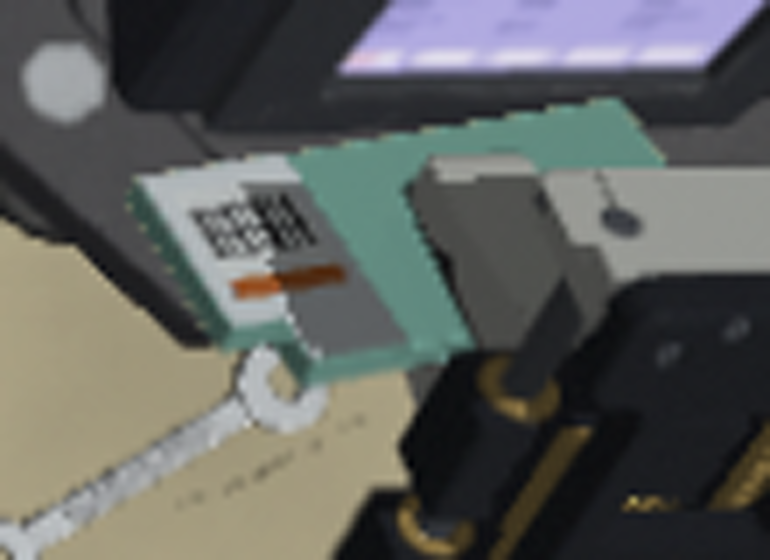

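```bash
python3 - <<'E'
from h import *
p,R=tool();c=np.array([-.0017,-.0001,.0089]) # TCP in plate frame
xp=R@np.array([-.178,.002,-.984]);zp=R@np.array([-.984,-.005,.178]);yp=-R[:,1]
f=p+xp*(.042-c[0])-zp*c[2];print('frost',f,'label',f-.004*yp)
# image corners: plate seam-top and outer lower etc
print('image label ray',onz("top",[[568.6,280.7]],(f-.004*yp)[2]))
print('plate x far end', p-xp*.058)
d=np.array([.4633,-.3134])-(f[:2]+onz("top",[[568.6,280.7]],(f-.004*yp)[2])[0,:2]-.004*-yp[:2])/2
print('shift',d,'tool units',(R.T@np.r_[d,0]/.02).round(2))
E
```

```text
frost [ 0.47183865 -0.29696528  0.47409335] label [ 0.47418465 -0.29694183  0.47733306]
image label ray [[ 0.4758629  -0.2955028   0.47733306]]
plate x far end [ 0.47924827 -0.39866224  0.46915771]
shift [-0.00937777 -0.01715424] tool units [-0.38 -0.28  0.86]
```

>>> step_arm:
  steps:
    - [[-0.2, -0.14, 0.43], 0]
    - [[-0.2, -0.14, 0.43], 0]
    - [[0, 0, 0], 0]
    - [[0, 0, 0], 0]
    - [[0, 0, 0], 0]
    - [[0, 0, 0], 0]

```text
time_s: 24.63
tcp_pos: [0.4614, -0.358, 0.4745]
eef_rot: [89.5, 35.9, -0.2]
contact_force: [-0.2, 1.2, -1.2]
gripper_width: 0.0081
```

```bash
python3 st.py; python3 - <<'E'
from h import *
p,R=tool();c=np.array([-.0017,-.0001,.0089])
xp=R@np.array([-.178,.002,-.984]);zp=R@np.array([-.984,-.005,.178]);yp=-R[:,1]
f=p+xp*(.042-c[0])-zp*c[2];print('frost',f,'label',f-.004*yp,'lean',np.degrees(np.arccos(R[2,1])))
t=capture("top");cv2.imwrite("pics/top7.png",t)
cv2.imwrite("pics/z7.png",cv2.resize(t[225:325,440:640],None,fx=4,fy=4,interpolation=cv2.INTER_CUBIC))
E
```

```text
24.6333 [ -43.34   -9.57   -6.92  -42.06  -55.7  -123.81] [ 0.46144852 -0.35797658  0.47445696] [-0.2  1.2 -1.2] 0.008091990903667731
[[ 0.81   0.587  0.001]
 [-0.003  0.006 -1.   ]
 [-0.587  0.81   0.006]] (np.float64(54.08), np.float64(-0.2)) 42.68452327807211 [ 0.46250429 -0.35757747  0.47329989]
frost [ 0.46228427 -0.31339491  0.47369966] label [ 0.46463093 -0.31337204  0.47693891] lean 35.92260343580125
```

View pics/z7.png

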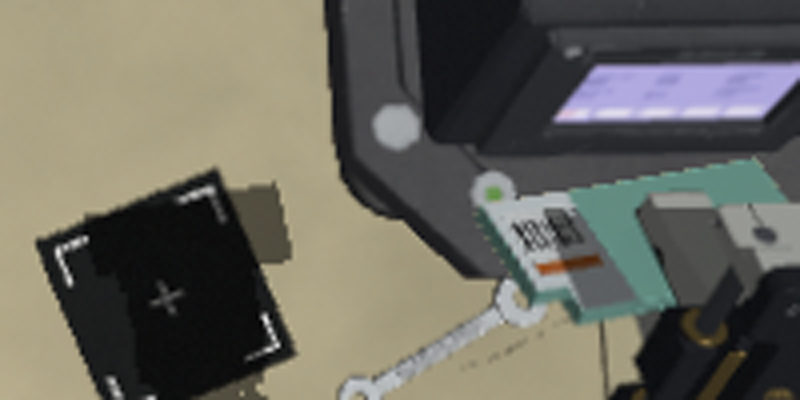

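```bash
python3 - <<'E'
from h import *
print(onz("top",[[579.2,287.5]],.477))
s=get_state();print(s["time_s"],np.abs(s["qd"]).max(),s["gripper_width"])
close_job()
E
```

```text
[[ 0.4654459  -0.31124288  0.477     ]]
24.6833 0.20550899501413086 0.00791243355196837
the job is handed in; nothing more can be done
```

The job is handed in at 24.7 s. The notched plate is held label side up over the middle of the black mat; close_job() gives no verdict.

**What I did:**
- I found the notched plate from the top view (seam and notch visible on its edge) and the wrist view.
- I gripped it across the thickness with 20 N on the clear part, about 2 mm from its middle, and lifted it out of its stand.
- Moves only turn about the tool's own axis. To tilt the tool I pushed the arm against its reach limit until it leaned 54 degrees from vertical. I then rolled it so the label faced up and carried it to the mat.

**Last checks:**

| Check | Result |
|---|---|
| Label side lean | 36 degrees from flat (limit 45) |
| Frosted end, from arm pose | (0.462, -0.313), about 0.47 m above the mat |
| Label, from ceiling picture | (0.465, -0.311) |
| Mat centre | (0.463, -0.313) |
| Finger opening | 7.9 mm, so the 8 mm plate is still held |

- **Agreement:** the arm-pose and picture positions agree to about 2 mm. The bar code and orange stripe are readable in the ceiling picture, with the fingers clear of the frosted end.
- **Other things:** in the top picture taken shortly before the end, the plain plate and the other objects looked to be where they started.
- **Not as intended:** early practice pushes left the tool about 6 degrees off vertical, and an attempt to undo that at close range made it slightly worse. I corrected it before the grasp by leaning the tool 10 degrees within the plate's own plane. This cost about 4 s.

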